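# Press both ends of a batch of spring seats on the treadle press

## Task

Lay all the spring seat plates from the checked paper side by side flat on the press bed, spigot up, forked ends under the press bar and up to the back stop, and push the treadle down to its stop with the gripper to press them all at once; then turn every plate end for end and press the plain ends together in the same way. Finally lay all the plates flat in the cardboard tray, spigots up, not on top of one another, let the treadle come up, and leave the standing springs and the can where they are.

Things in the scene. Friction and masses are not known exactly. Their poses are not given: they have to be found in the camera images.
- press: Green bench press, fixed; its place and yaw vary. Origin: centre of its underside on the table; x points from the front (treadle side, by the robot) to the back. Flat bed 180 mm deep (x), 300 mm wide (y), its top 25 mm above the table. At the back a dark stop wall stands 12 mm above the bed, front face at x = 77 mm. Columns of radius 9 mm at x = 66, y = +-140 mm, 85 mm tall.
- press_bar_low (a point): Middle of the underside of the steel press bar, 22 x 22 mm, which runs across in front of the stop (press x = 55 to 77 mm, y = +-125 mm). Up: underside 55 mm above the table (30 mm above the bed), top 77 mm. The treadle brings it down 22 mm, to just above a plate lying on the bed. Plates go in under it from the front.
- press_stop (a point): Point on the bed surface (25 mm above the table) at the middle of the front face of the back stop; axes as those of the press (x to the back, z up).
- treadle (a joint): Angle of the spring treadle at the front middle of the press: 0 = up at rest, 0.30 rad = down at its stop (pad then level, top 18 mm above the table). Hinge along the press's y axis at x = -100 mm, 15 mm above the table. It returns by itself; needs about 10 N at the push point.
- treadle_pad: The treadle's dark ribbed steel pad, 90 mm long, 80 mm wide, 6 mm thick, sloping up from the press towards the robot. Origin on the hinge line, so it does not shift when pressed; at rest the pad runs from 20 to 110 mm from the hinge along the press's -x, rising 0.30 rad.
- treadle_push (a point): Point on the top of the treadle pad, 80 mm from the hinge, where to push; moves with the pad, about 24 mm down from rest to stop.
- tray: Shallow open cardboard tray, fixed, 290 x 190 mm outside (x by y), walls 4 mm thick and 26 mm high. Origin under its centre. Takes three plates side by side along its x, each lying along its y, 88 mm apart. Left or right of the press.
- tray_in (a point): Centre of the tray's inner floor, axes as the tray's.
- mat: Orange-and-white checked shelf paper, 300 x 200 mm (x by y), 3 mm thick, fixed to the table; origin under its centre. The plates start on it. On the other side of the press from the tray.
- seat1: Spring seat plate: steel base plate 150 mm (x) x 56 mm (y) x 6 mm with an upright round spigot 34 mm across and 45 mm tall at its centre (top 51 mm above the underside). The +x end is forked (an open slot 20 mm wide, 35 mm deep), the -x end is plain and square. About 0.5 kg. Origin: centre of the underside, under the spigot; z up along the spigot. May be absent (None from the start).
- seat1_fork (a point): Middle of seat1's forked end edge, at the underside (75 mm from the origin along +x).
- seat1_tail (a point): Middle of seat1's plain end edge, at the underside (75 mm from the origin along -x).
- seat2: Spring seat plate, the same as seat1. May be absent (None from the start).
- seat2_fork (a point): Middle of seat2's forked end edge, at the underside (75 mm from the origin along +x).
- seat2_tail (a point): Middle of seat2's plain end edge, at the underside (75 mm from the origin along -x).
- seat3: Spring seat plate, the same as seat1. May be absent (None from the start).
- seat3_fork (a point): Middle of seat3's forked end edge, at the underside (75 mm from the origin along +x).
- seat3_tail (a point): Middle of seat3's plain end edge, at the underside (75 mm from the origin along -x).
- spring_a: Bystander, to be left alone: a bright coil spring standing upright, 60 mm across, about 70 mm tall. Origin: centre of its underside.
- oil: Bystander, to be left alone: a grey closed can, 60 mm across, 130 mm tall. Origin: centre of its underside.
Mind the look-alikes: they are no part of the job. Leave any pink or purple look-alike of the seat2 alone. What is shaped like the seat3 but green is not meant.

How it is judged:
By the outcome, as a careful person would: the job done as asked, in the order asked, and still so for the second after the job is handed in, with the robot touching nothing.
Of seat1, seat2, seat3 only 2 to 3 are there at a start; the rules pass over those that are not, and their reading is None.
At some moment in a run one of seat1, seat2, seat3 may be knocked a few centimetres aside while the robot is not near it.
Once in a run the grip may slacken for a moment while it holds something.
It also fails if it takes over 210 s, if anything falls off the work surface, if the arm or the gripper's body presses on something with over 40 N, if the wrist force passes 120 N, or if a joint passes its speed limit or range.

## Robot

A 6-joint arm with a two-finger parallel gripper is mounted at the origin on the work surface. World frame = base frame: x ahead of the robot, y to its left, z up, the work surface at z = 0. Lengths are in mm, angles in rad, forces in N, time in s.
With the tool pointing down it reaches from about 350 to 875 mm from the base axis. Payload 4.2 kg.
Tool frame: the origin (TCP) lies at the very end of the fingers, on their centre line; the grasp point (between the pads) lies 19 mm behind it; z points along the fingers, y is the line along which they close (so a half turn about z gives the same grasp; the last joint's range is limited). The gripper opens to 85 mm and grips with 20 to 120 N. Pads are 22 mm wide; open, the fingers measure 114 mm over their backs; the gripper's body (76 mm by 85 mm) begins 54 mm behind the grasp point. The pads swing forward as they close: fully open they stand 13 mm farther back than shut.
Start: joints at [1.497, 0.385, 0.008, 0, -1.194, -0.259], TCP at [204.149, 590.697, 231.312] pointing down, gripper open.
Joint ranges: [-3.14, 3.14], [-1.21, 2.06], [-1.07, 1.41], [-3.16, 2.05], [-2.99, -0.16], [-3.1, 3.1]. Speed limits (rad/s): [2.79, 2.79, 3.14, 3.14, 3.14, 3.14].

## Interface

Orientations are given as a unit quaternion [x, y, z, w].
In Python, from bench import monitor, get_image, camera_info, job_done gives the robot as it stands.
- The arm moves only by the tool send_rows, never from a script. Its argument "series" is a list of rows, each a list of 3 entries, a list of its own where there are three numbers: the shift along the tool's x, y, z in mm, then the turn, a rotation vector about the tool's x, y, z in rad, then the finger opening in mm, from 0 to 85.4. A call has 1 to 8 rows; each row shifts and turns the commanded pose from where the row before left it, along the tool's axes as they then stand; what a row does not reach is not made up. A row lasts 1/10 s, in which the tool goes at most 50 mm and 8.59 degrees, less where a joint would pass 70% of its speed; a pose out of reach is approached as far as the arm can. A call with a gripper value outside its range is refused whole. The fingers move at their own pace and stop on an object; the grip force is fixed at half the most. Time passes only in rows, so rows that do not move let the fingers close. It gives the time, the measured TCP pose, the force, the opening and the grip force at its end, in the units of the state.
- monitor.read_state(): the state, without advancing time (a new reading comes with each control period).
- get_image(name): name is "scene" or "top"; returns the picture (480x640x3 uint8, red, green, blue); there is no depth.
- camera_info(name): a dict with "intrinsics" (3x3 intrinsics, pixels), "R" (3x3) and "t" (3): a world point X has camera coordinates R X + t. Camera axes: x right, y down, z forward; pixel columns grow to the right and rows downward; lengths in mm; the calibration is good to about 2 mm. A picture is of the moment at which its call begins. camera_info takes no time and is no camera call.
- job_done(): hands the job in; it is judged then, once.
The state is a dict: "clock": time; "joints": joint angles; "joint_vel": joint speeds; "joint_efforts": joint torques, N m; "position": TCP position; "ee_rot": TCP orientation; "contact_force": force on the tool from outside, world axes, zero at the start; "wrist_torque": the same for the moment, N m; "gripper_width": finger opening in mm; "grasp_force": force on a finger pad.
Only numpy, scipy, OpenCV 4.12 (cv2) and the standard library are available. Lean on these libraries where they do the work, as an engineer would, in place of code of your own. Each camera call takes 0.05 s, during which the arm holds its last target. There are 200 camera calls.

## Working session

There is one attempt and no reset: what is moved stays moved. The work goes in short steps, Python scripts to look and compute and a tool call to move; the robot and the scene stay as the last step left them, time stands still between calls to the robot, and variables do not carry over. Pictures are saved under pics/ and viewed, at most 14 in all, crops included, and the job is handed in when it is done.

Besides the shell and the picture viewer there is one more tool, called after "Emit:" as name(argument=value, ...) on one line, values as JSON. send_rows: Moves the arm, as the interface text tells. Its arguments: {"type":"object","properties":{"series":{"type":"array"}},"required":["series"]}

```bash
mkdir -p pics; ls; python3 - <<'E'
from bench import monitor,get_image,camera_info
import cv2,numpy as np
s=monitor.read_state();print(s)
for n in("scene","top"):
    c=camera_info(n);print(n,c)
    cv2.imwrite(f"pics/{n}0.png",get_image(n)[:,:,::-1])
E
```

```text
pics
{'clock': 0.0, 'joints': array([ 1.49662579e+00,  3.85537780e-01,  6.58925805e-03, -4.96097398e-04,
       -1.19398669e+00, -2.58620091e-01]), 'joint_vel': array([-7.53961767e-04, -9.97345249e-04,  2.72757119e-04, -7.32691447e-05,
       -5.02219951e-04,  4.98268735e-04]), 'joint_efforts': array([-5.70950033e-04, -3.92287266e+01,  1.88401294e+01,  4.18614283e+00,
       -4.65566962e-03, -9.57383293e-06]), 'position': array([203.95523077, 590.15279987, 230.21903507]), 'ee_rot': array([ 9.86172459e-01, -1.65718688e-01, -1.31079355e-04,  1.08613220e-03]), 'contact_force': array([ 0.11476849,  0.11012086, -0.50181175]), 'wrist_torque': array([ 0.01793396, -0.020093  ,  0.02084304]), 'grasp_force': 0.0, 'gripper_width': 85.53026136583632}
scene {'intrinsics': array([[439.80698155,   0.        , 324.56147031],
       [  0.        , 439.80698155, 240.04453788],
       [  0.        ,   0.        ,   1.        ]]), 'R': array([[-0.67133154,  0.74115147, -0.00291006],
       [ 0.57880266,  0.52181625, -0.62665404],
       [-0.46292705, -0.42237697, -0.77929214]]), 't': array([ 383.68412397, -175.6419069 , 1500.35062116])}
top {'intrinsics': array([[549.78924289,   0.        , 319.61428314],
       [  0.        , 549.78924289, 236.02030346],
       [  0.        ,   0.        ,   1.        ]]), 'R': array([[ 2.61875285e-02, -9.99656684e-01, -8.52880838e-04],
       [-9.98376662e-01, -2.61108097e-02, -5.06188441e-02],
       [ 5.05791964e-02,  2.17707875e-03, -9.98717680e-01]]), 't': array([ -96.78571258,  447.81409305, 1510.80579568])}
```

View pics/scene0.png

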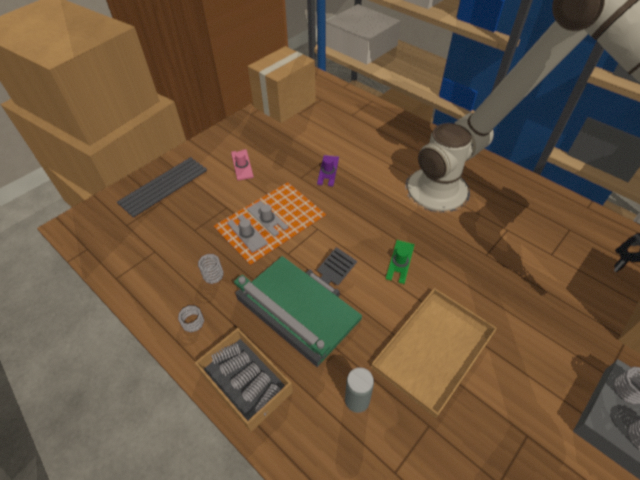

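View pics/top0.png

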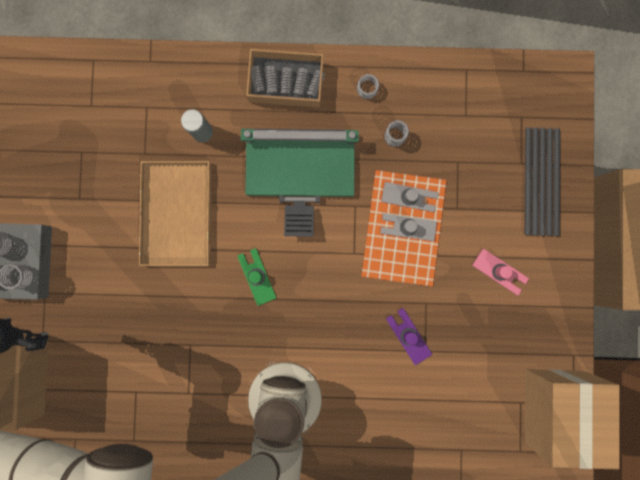

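The top view shows the tray at (175,213), the press at (300,165) with its treadle at (299,218), and the mat at (405,228). Two steel plates lie on the mat, with spigots at (411,196) and (409,227). The green, pink and purple ones are look-alikes. I'll enlarge.

```bash
cat > h.py <<'E'
import numpy as np,cv2
from bench import monitor,get_image,camera_info
C={n:camera_info(n) for n in("scene","top")}
def proj(n,X):
    c=C[n];X=np.atleast_2d(X)@np.array(c["R"]).T+c["t"];p=X@np.array(c["intrinsics"]).T;return p[:,:2]/p[:,2:]
def ray(n,uv):
    c=C[n];d=np.linalg.solve(c["intrinsics"],[*uv,1.]);return -c["R"].T@c["t"],c["R"].T@d
def at(n,uv,z):
    o,d=ray(n,uv);return (o+d*(z-o[2])/d[2]).round(1)
def tri(a,b):
    A=[];B=[]
    for n,uv in(("top",a),("scene",b)):
        o,d=ray(n,uv);d/=np.linalg.norm(d);P=np.eye(3)-np.outer(d,d);A.append(P);B.append(P@o)
    return np.linalg.lstsq(np.vstack(A),np.hstack(B),rcond=None)[0].round(1)
def shot(n,name,box=None,k=1):
    im=get_image(n)[:,:,::-1]
    if box:x,y,w,h=box;im=im[y:y+h,x:x+w]
    cv2.imwrite(f"pics/{name}.png",cv2.resize(im,None,fx=k,fy=k,interpolation=cv2.INTER_CUBIC))
E
python3 - <<'E'
from h import *
im=cv2.imread("pics/top0.png")
def crop(im,x,y,w,h,k):return cv2.resize(im[y:y+h,x:x+w],None,fx=k,fy=k,interpolation=cv2.INTER_CUBIC)
a=crop(im,240,120,210,170,3.8);cv2.imwrite("pics/t1.png",a);print(a.shape)
im=cv2.imread("pics/scene0.png")
a=crop(im,210,180,160,180,3.3)
cv2.imwrite("pics/s1.png",a)
E
```

```text
(646, 798, 3)
```

View pics/t1.png

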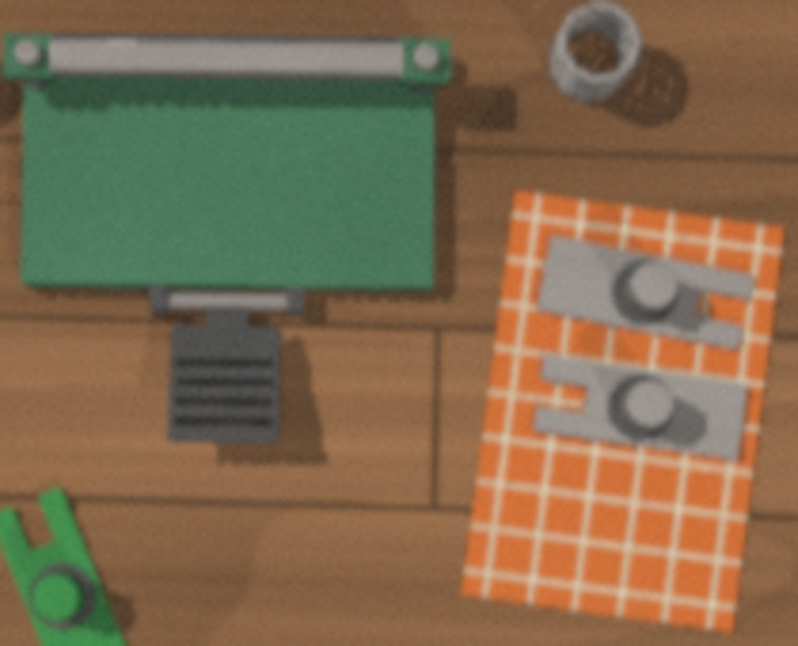

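View pics/s1.png

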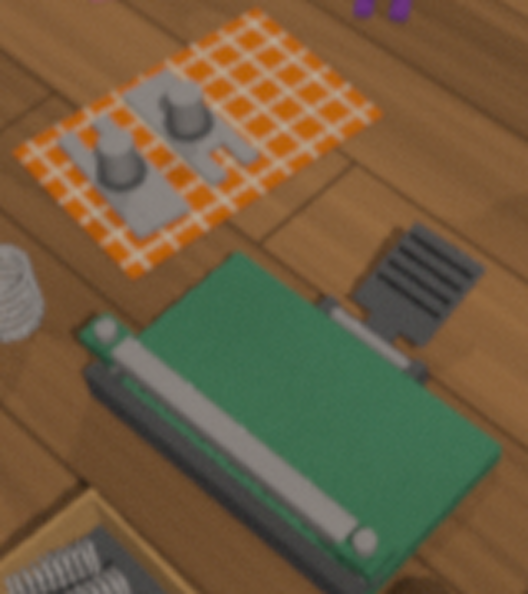

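```bash
cat > m.py <<'E'
from h import *
T=lambda x,y:((x+.5)/3.8-.5+240,(y+.5)/3.8-.5+120)
S=lambda x,y:((x+.5)/3.3-.5+210,(y+.5)/3.3-.5+180)
for n,a,b in[("A spig top",(655,287),(120,142)),("B spig top",(652,404),(185,93)),("bed FL",(22,285),(499,450)),("bed FR",(433,290),(238,253)),("colL top",(28,53),(364,541)),("colR top",(427,56),(105,328)),("pad L",(168,440),(484,268)),("pad R",(278,440),(416,222))]:
    print(n,tri(T(*a),S(*b)))
print("plate corners z=9")
for n,P in[("A tailL,tailR? forkU forkD",[(552,236),(541,311),(755,277),(741,346)]),("B",[(542,359),(534,430),(748,386),(740,460)])]:
    q=[at("top",T(*p),9) for p in P];print(n,*q,"mid",np.mean(q,0).round(1))
print("bed",[at("top",T(*p),25) for p in[(22,285),(433,290)]],"col",[at("top",T(*p),85) for p in[(28,53),(427,56)]])
print("tray",[at("top",p,26) for p in[(140,162),(209,161),(211,267),(140,267)]])
for p,sp in[((652,302),(0,0))]: pass
print("A spig z54",at("top",T(655,287),54),"B",at("top",T(652,404),54))
E
python3 m.py
python3 - <<'E'
import cv2
im=cv2.imread("pics/top0.png")[145:285,120:230]
cv2.imwrite("pics/tray.png",cv2.resize(im,None,fx=4.2,fy=4.2,interpolation=cv2.INTER_CUBIC))
E
```

```text
A spig top [ 564.5 -331.2   50. ]
B spig top [ 481.5 -331.2   49.9]
bed FL [560.3 122.7  14.6]
bed FR [ 563.9 -176.7   16.6]
colL top [715.5 115.8  79.3]
colR top [ 719.9 -164.3   81.9]
pad L [447.9  11.   48. ]
pad R [449.5 -66.6  47.4]
plate corners z=9
A tailL,tailR? forkU forkD [ 606.5 -262.9    9. ] [ 551. -256.    9.] [ 580.1 -412.1    9. ] [ 529.1 -402.7    9. ] mid [ 566.7 -333.4    9. ]
B [ 515.8 -257.4    9. ] [ 463.7 -252.6    9. ] [ 499.9 -408.2    9. ] [ 445.7 -403.2    9. ] mid [ 481.3 -330.4    9. ]
bed [array([558.3, 122.2,  25. ]), array([ 562.4, -175.7,   25. ])] col [array([714.1, 115. ,  85. ]), array([ 719.3, -164.2,   85. ])]
tray [array([641.1, 416.1,  26. ]), array([648.8, 225.7,  26. ]), array([356.9, 209.6,  26. ]), array([351.8, 403.7,  26. ])]
A spig z54 [ 565.  -331.6   54. ] B [ 481.6 -331.    54. ]
```

View pics/tray.png

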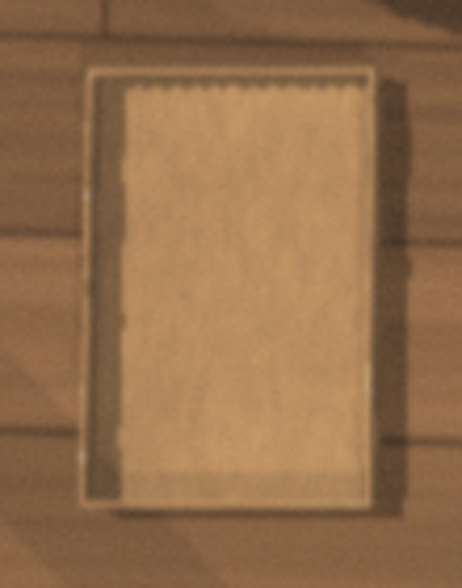

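Cross-checks hold: spigot spacing, 280 mm between the columns and the bed width all match. Scene-view heights read about 4 mm low, within calibration. From this the press sits at about (650.5, -25.5) with yaw 0.016. Next is a planner helper, then moving.

```bash
cat > p.py <<'E'
import sys,json,numpy as np
from scipy.spatial.transform import Rotation as Ro
from bench import monitor
# usage: p.py x y z psi width [x y z psi width ...]  tool straight down, tool x at yaw psi; turn is taken the long/short way via numeric psi
YAW=.016;O=np.array([650.5,-25.5])
def w(px,py):c,s=np.cos(YAW),np.sin(YAW);return (O+[c*px-s*py,s*px+c*py]).round(1)
def down(psi):return Ro.from_euler("z",psi)*Ro.from_euler("x",np.pi)
if __name__=="__main__":
    s=monitor.read_state();p=s["position"];R=Ro.from_quat(s["ee_rot"])
    m=R.as_matrix();psi=np.arctan2(m[1,0],m[0,0])
    print("t",round(s["clock"],2),"p",p.round(1),"psi",psi.round(3),"q6",s["joints"][[0,5]].round(2),"F",s["contact_force"].round(1),"w",round(s["gripper_width"],1),"g",round(s["grasp_force"],1))
    a=[float(eval(x,{"X":p[0],"Y":p[1],"Z":p[2],"P":psi,"w":w})) for x in sys.argv[1:]]
    for i in range(0,len(a),5):
        q=np.array(a[i:i+3]);ps,wd=a[i+3:i+5];d=q-p;dp=ps-psi
        n=max(1,int(np.ceil(max(np.linalg.norm(d)/45,abs(dp)/.145))))
        out=[]
        for k in range(n):
            T=down(psi+dp*(k+1)/n);out.append([(R.inv().apply(d/n)).round(0 if n>1 else 1).tolist(),(R.inv()*T).as_rotvec().round(3).tolist(),wd]);R=T
        p,psi=q,ps
        print(n);print("\n".join(json.dumps(o) for o in out))
E
python3 p.py 565.5 -332 120 -1.73 60
```

```text
t 0.1 p [204.  590.2 230.3] psi -0.333 q6 [ 1.5  -0.26] F [-0.5 -0.  -0.1] w 85.4 g 0.0
23
[[28.0, 33.0, 5.0], [0.002, -0.0, 0.061], 60.0]
[[30.0, 31.0, 5.0], [0.0, -0.0, 0.061], 60.0]
[[32.0, 29.0, 5.0], [-0.0, -0.0, 0.061], 60.0]
[[33.0, 27.0, 5.0], [0.0, -0.0, 0.061], 60.0]
[[35.0, 25.0, 5.0], [-0.0, -0.0, 0.061], 60.0]
[[36.0, 23.0, 5.0], [0.0, -0.0, 0.061], 60.0]
[[38.0, 21.0, 5.0], [-0.0, -0.0, 0.061], 60.0]
[[39.0, 18.0, 5.0], [0.0, -0.0, 0.061], 60.0]
[[40.0, 16.0, 5.0], [0.0, -0.0, 0.061], 60.0]
[[41.0, 13.0, 5.0], [-0.0, -0.0, 0.061], 60.0]
[[42.0, 11.0, 5.0], [0.0, -0.0, 0.061], 60.0]
[[42.0, 8.0, 5.0], [0.0, -0.0, 0.061], 60.0]
[[43.0, 6.0, 5.0], [0.0, -0.0, 0.061], 60.0]
[[43.0, 3.0, 5.0], [0.0, -0.0, 0.061], 60.0]
[[43.0, 1.0, 5.0], [0.0, -0.0, 0.061], 60.0]
[[43.0, -2.0, 5.0], [-0.0, -0.0, 0.061], 60.0]
[[43.0, -5.0, 5.0], [-0.0, -0.0, 0.061], 60.0]
[[42.0, -7.0, 5.0], [0.0, -0.0, 0.061], 60.0]
[[42.0, -10.0, 5.0], [0.0, -0.0, 0.061], 60.0]
[[41.0, -12.0, 5.0], [0.0, -0.0, 0.061], 60.0]
[[40.0, -15.0, 5.0], [-0.0, -0.0, 0.061], 60.0]
[[39.0, -17.0, 5.0], [0.0, -0.0, 0.061], 60.0]
[[38.0, -20.0, 5.0], [-0.0, -0.0, 0.061], 60.0]
```

Emit:
send_rows(series=[[[28,33,5],[0,0,0.061],60],[[30,31,5],[0,0,0.061],60],[[32,29,5],[0,0,0.061],60],[[33,27,5],[0,0,0.061],60],[[35,25,5],[0,0,0.061],60],[[36,23,5],[0,0,0.061],60],[[38,21,5],[0,0,0.061],60],[[39,18,5],[0,0,0.061],60]])

```text
clock: 0.9
position: [329.5, 268.0, 191.0]
ee_rot: [0.917, -0.4, -0.0, 0.0]
contact_force: [1.1, 0.2, 0.5]
gripper_width: 60.2
grasp_force: 0.0
```

Emit:
send_rows(series=[[[40,16,5],[0,0,0.061],60],[[41,13,5],[0,0,0.061],60],[[42,11,5],[0,0,0.061],60],[[42,8,5],[0,0,0.061],60],[[43,6,5],[0,0,0.061],60],[[43,3,5],[0,0,0.061],60],[[43,1,5],[0,0,0.061],60],[[43,-2,5],[0,0,0.061],60]])

```text
clock: 1.7
position: [454.8, -53.1, 151.0]
ee_rot: [0.793, -0.61, -0.0, 0.0]
contact_force: [1.5, 0.6, 0.5]
gripper_width: 60.3
grasp_force: 0.0
```

```bash
python3 p.py 565.5 -332 120 -1.73 60
```

```text
t 1.7 p [454.8 -53.1 151. ] psi -1.311 q6 [0.24 0.02] F [1.5 0.6 0.5] w 60.3 g 0.0
7
[[43.0, -5.0, 4.0], [0.0, 0.0, 0.06], 60.0]
[[42.0, -8.0, 4.0], [0.0, -0.0, 0.06], 60.0]
[[42.0, -10.0, 4.0], [-0.0, -0.0, 0.06], 60.0]
[[41.0, -13.0, 4.0], [0.0, -0.0, 0.06], 60.0]
[[40.0, -15.0, 4.0], [-0.0, -0.0, 0.06], 60.0]
[[39.0, -17.0, 4.0], [0.0, -0.0, 0.06], 60.0]
[[38.0, -20.0, 4.0], [0.0, -0.0, 0.06], 60.0]
```

Precise. Continue.

Emit:
send_rows(series=[[[43,-5,4],[0,0,0.06],60],[[42,-8,4],[0,0,0.06],60],[[42,-10,4],[0,0,0.06],60],[[41,-13,4],[0,0,0.06],60],[[40,-15,4],[0,0,0.06],60],[[39,-17,4],[0,0,0.06],60],[[38,-20,4],[0,0,0.06],60],[[0,0,0],[0,0,0],60]])

```text
clock: 2.5
position: [567.1, -334.2, 120.9]
ee_rot: [-0.647, 0.762, 0.0, -0.001]
contact_force: [0.6, 1.2, -0.2]
gripper_width: 60.0
grasp_force: 0.0
```

```bash
python3 p.py 565.5 -332 60 -1.73 60 565.5 -332 14 -1.73 60; python3 - <<'E'
from h import *
shot("scene","s2",(200,170,140,110),5.5)
E
```

```text
t 2.5 p [ 567.1 -334.2  120.9] psi -1.734 q6 [-0.29  0.12] F [ 0.6  1.2 -0.2] w 60.0 g 0.0
2
[[-1.0, 1.0, 30.0], [0.002, -0.0, -0.002], 60.0]
[[-1.0, 1.0, 30.0], [-0.0, 0.0, -0.002], 60.0]
2
[[-0.0, -0.0, 23.0], [0.0, 0.0, 0.0], 60.0]
[[-0.0, -0.0, 23.0], [0.0, 0.0, 0.0], 60.0]
```

View pics/s2.png

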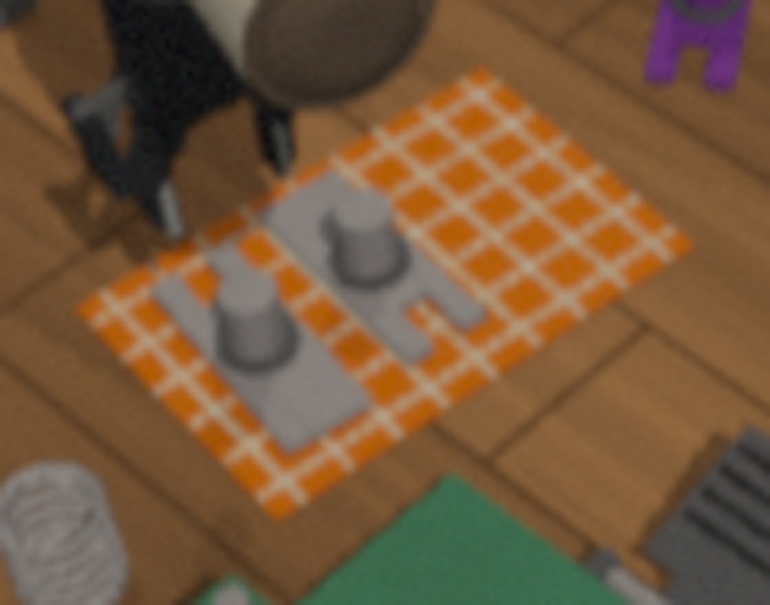

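The scene view shows both plates where they were measured (spigot tops near crop (248,292) and (362,210)) and the fingers standing above plate A. I'll descend and grip.

Emit:
send_rows(series=[[[-1,1,30],[0,0,0],60],[[-1,1,30],[0,0,0],60],[[0,0,23],[0,0,0],60],[[0,0,22],[0,0,0],60],[[0,0,2],[0,0,0],60],[[0,0,0],[0,0,0],20],[[0,0,0],[0,0,0],20],[[0,0,0],[0,0,0],20]])

```text
clock: 3.35
position: [566.7, -327.9, 18.3]
ee_rot: [-0.649, 0.76, -0.002, 0.001]
contact_force: [1.7, 1.5, 1.6]
gripper_width: 32.7
grasp_force: 59.9
```

Emit:
send_rows(series=[[[0,0,0],[0,0,0],20],[[0,0,0],[0,0,0],20]])

```text
clock: 3.55
position: [566.7, -327.9, 18.3]
ee_rot: [-0.649, 0.76, -0.002, 0.001]
contact_force: [2.1, 3.3, 5.5]
gripper_width: 32.5
grasp_force: 60.6
```

```bash
python3 p.py X Y 170 P 20 "w(-50,46)[0]" "w(-50,46)[1]" 170 0.016 20
```

```text
t 3.55 p [ 566.7 -327.9   18.3] psi -1.728 q6 [-0.28  0.12] F [2.1 3.3 5.5] w 32.5 g 60.6
4
[[0.0, -0.0, -38.0], [-0.004, -0.001, 0.0], 20.0]
[[0.0, 0.0, -38.0], [0.0, 0.0, 0.0], 20.0]
[[0.0, 0.0, -38.0], [0.0, 0.0, 0.0], 20.0]
[[0.0, 0.0, -38.0], [0.0, 0.0, 0.0], 20.0]
13
[[-27.0, 2.0, 0.0], [-0.0, 0.0, -0.134], 20.0]
[[-27.0, -2.0, -0.0], [0.0, 0.0, -0.134], 20.0]
[[-26.0, -5.0, -0.0], [0.0, 0.0, -0.134], 20.0]
[[-25.0, -9.0, -0.0], [-0.0, 0.0, -0.134], 20.0]
[[-24.0, -12.0, -0.0], [-0.0, 0.0, -0.134], 20.0]
[[-22.0, -15.0, -0.0], [0.0, 0.0, -0.134], 20.0]
[[-20.0, -18.0, -0.0], [-0.0, 0.0, -0.134], 20.0]
[[-17.0, -21.0, -0.0], [-0.0, 0.0, -0.134], 20.0]
[[-14.0, -23.0, -0.0], [0.0, 0.0, -0.134], 20.0]
[[-11.0, -24.0, -0.0], [0.0, 0.0, -0.134], 20.0]
[[-8.0, -26.0, -0.0], [0.0, 0.0, -0.134], 20.0]
[[-4.0, -27.0, -0.0], [0.0, 0.0, -0.134], 20.0]
[[-1.0, -27.0, -0.0], [0.0, 0.0, -0.134], 20.0]
```

Emit:
send_rows(series=[[[0,0,-38],[-0.004,0,0],20],[[0,0,-38],[0,0,0],20],[[0,0,-38],[0,0,0],20],[[0,0,-38],[0,0,0],20],[[-27,2,0],[0,0,-0.134],20],[[-27,-2,0],[0,0,-0.134],20],[[-26,-5,0],[0,0,-0.134],20],[[-25,-9,0],[0,0,-0.134],20]])

```text
clock: 4.35
position: [573.1, -220.0, 166.4]
ee_rot: [0.828, -0.56, -0.004, 0.001]
contact_force: [1.1, 0.1, -3.7]
gripper_width: 32.7
grasp_force: 61.1
```

Emit:
send_rows(series=[[[-24,-12,0],[0,0,-0.134],20],[[-22,-15,0],[0,0,-0.134],20],[[-20,-18,0],[0,0,-0.134],20],[[-17,-21,0],[0,0,-0.134],20],[[-14,-23,0],[0,0,-0.134],20],[[-11,-24,0],[0,0,-0.134],20],[[-8,-26,0],[0,0,-0.134],20],[[-4,-27,0],[0,0,-0.134],20]])

```text
clock: 5.15
position: [593.9, -6.4, 166.5]
ee_rot: [0.998, -0.058, -0.004, 0.0]
contact_force: [-0.7, -0.5, -4.3]
gripper_width: 32.8
grasp_force: 61.0
```

Emit:
send_rows(series=[[[-1,-27,0],[0,0,-0.134],20],[[0,0,0],[0,0,0],20],[[0,0,0],[0,0,0],20]])

```text
clock: 5.45
position: [596.7, 20.0, 166.9]
ee_rot: [1.0, 0.006, -0.004, -0.0]
contact_force: [0.0, -0.3, -4.0]
gripper_width: 32.9
grasp_force: 61.1
```

```bash
python3 p.py "w(-50,46)[0]" "w(-50,46)[1]" 45 0.016 20 ; python3 - <<'E'
from h import *
shot("top","t3",(230,110,150,140),4.2)
E
```

```text
t 5.45 p [596.7  20.  166.9] psi 0.012 q6 [0.3  1.28] F [ 0.  -0.3 -4. ] w 32.9 g 61.1
3
[[1.0, 0.0, 41.0], [-0.0, 0.008, -0.001], 20.0]
[[1.0, 0.0, 41.0], [0.0, 0.0, -0.001], 20.0]
[[1.0, 0.0, 41.0], [0.0, 0.0, -0.001], 20.0]
```

View pics/t3.png

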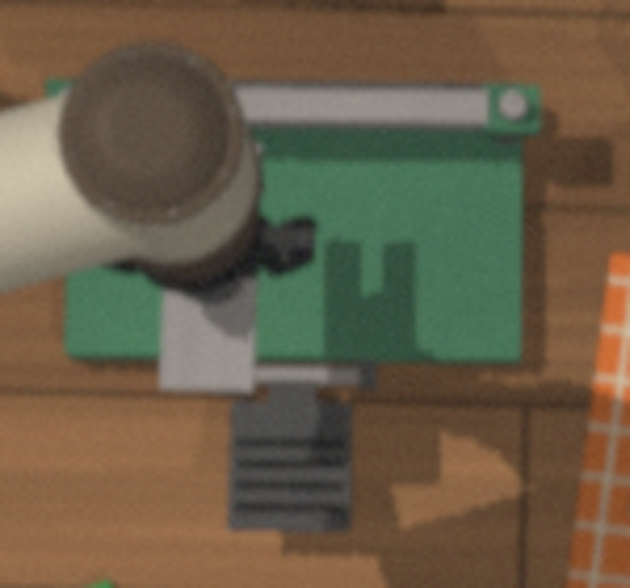

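The plate hangs square to the press, its plain-end edge running crop (160,390)–(254,390). Lowering.

Emit:
send_rows(series=[[[1,0,41],[0,0.004,0],20],[[1,0,41],[0,0,0],20],[[1,0,38],[0,0,0],20],[[0,0,4],[0,0,0],20],[[0,0,1],[0,0,0],20],[[0,0,0],[0,0,0],20]])

```text
clock: 6.1
position: [601.5, 19.7, 44.6]
ee_rot: [1.0, 0.006, 0.001, -0.0]
contact_force: [0.0, -0.2, -4.4]
gripper_width: 32.9
grasp_force: 61.2
```

```bash
python3 p.py "w(-6,46)[0]" "w(-6,46)[1]" Z 0.016 20
```

```text
t 6.1 p [601.5  19.7  44.6] psi 0.012 q6 [0.3  1.28] F [ 0.  -0.2 -4.4] w 32.9 g 61.2
1
[[42.3, -0.2, 0.1], [-0.001, -0.001, -0.004], 20.0]
```

Emit:
send_rows(series=[[[0,0,3],[0,0,0],20],[[0,0,1],[0,0,0],20],[[0,0,0],[0,0,0],20],[[0,0,0],[0,0,0],20]])

```text
clock: 6.5
position: [601.3, 20.2, 40.3]
ee_rot: [1.0, 0.007, 0.001, -0.0]
contact_force: [-0.8, 0.0, -0.6]
gripper_width: 33.0
grasp_force: 61.5
```

Emit:
send_rows(series=[[[0,0,1],[0,0,0],20],[[0,0,0],[0,0,0],20],[[0,0,0],[0,0,0],20]])

```text
clock: 6.8
position: [601.3, 20.2, 40.2]
ee_rot: [1.0, 0.007, 0.001, -0.0]
contact_force: [-3.8, -0.4, 4.9]
gripper_width: 32.6
grasp_force: 62.3
```

Emit:
send_rows(series=[[[0,0,-1],[0,0,-0.004],20],[[14,0,0],[0,0,0],20],[[14,0,0],[0,0,0],20],[[12,0,0],[0,0,0],20],[[2,0,0],[0,0,0],20],[[0,0,0],[0,0,0],20],[[0,0,0],[0,0,0],20]])

```text
clock: 7.5
position: [643.0, 20.6, 40.2]
ee_rot: [1.0, 0.009, 0.0, -0.0]
contact_force: [-3.9, -0.9, 5.2]
gripper_width: 32.6
grasp_force: 62.1
```

Emit:
send_rows(series=[[[2,0,0],[0,0,0],20],[[1,0,0],[0,0,0],20],[[0,0,0],[0,0,0],20]])

```text
clock: 7.8
position: [643.4, 20.6, 40.2]
ee_rot: [1.0, 0.009, -0.002, 0.0]
contact_force: [-9.8, 0.3, 9.9]
gripper_width: 33.0
grasp_force: 62.7
```

Emit:
send_rows(series=[[[1,0,0],[0,0,0],20],[[1,0,0],[0,0,0],20],[[0,0,0],[0,0,0],20]])

```text
clock: 8.1
position: [645.7, 20.6, 40.3]
ee_rot: [1.0, 0.009, -0.002, 0.0]
contact_force: [-9.1, -0.3, 9.7]
gripper_width: 32.7
grasp_force: 62.7
```

Emit:
send_rows(series=[[[1,0,0],[0,0,0],20],[[1,0,0],[0,0,0],20],[[0,0,0],[0,0,0],20]])

```text
clock: 8.4
position: [647.7, 20.6, 40.2]
ee_rot: [1.0, 0.009, -0.002, 0.0]
contact_force: [-8.3, -0.2, 8.7]
gripper_width: 32.3
grasp_force: 62.7
```

Emit:
send_rows(series=[[[1,0,0],[0,0,0],20],[[1,0,0],[0,0,0],20],[[0,0,0],[0,0,0],20]])

```text
clock: 8.7
position: [649.7, 20.6, 40.2]
ee_rot: [1.0, 0.009, -0.002, 0.0]
contact_force: [-8.5, 0.1, 9.3]
gripper_width: 32.6
grasp_force: 62.7
```

Emit:
send_rows(series=[[[1,0,0],[0,0,0],20],[[1,0,0],[0,0,0],20],[[0,0,0],[0,0,0],20]])

```text
clock: 9.0
position: [649.8, 20.6, 40.3]
ee_rot: [1.0, 0.009, -0.004, 0.0]
contact_force: [-13.6, 0.2, 13.2]
gripper_width: 32.7
grasp_force: 63.0
```

Emit:
send_rows(series=[[[1,0,0],[0,0,0],20],[[1,0,0],[0,0,0],20],[[0,0,0],[0,0,0],20]])

```text
clock: 9.3
position: [649.8, 20.5, 40.3]
ee_rot: [1.0, 0.009, -0.006, 0.0]
contact_force: [-18.6, 1.4, 17.2]
gripper_width: 32.9
grasp_force: 63.3
```

Emit:
send_rows(series=[[[-3,0,0],[0,0,0],20],[[0,0,0],[0,0,0],55],[[0,0,0],[0,0,0],55],[[0,0,0],[0,0,0],55],[[0,0,-40],[0,0,0],55],[[0,0,-40],[0,0,0],55],[[0,0,-40],[0,0,0],55],[[0,0,0],[0,0,0],60]])

```text
clock: 10.1
position: [657.5, 21.5, 166.7]
ee_rot: [1.0, 0.009, 0.007, -0.001]
contact_force: [-0.5, -0.3, 0.5]
gripper_width: 59.7
grasp_force: 0.0
```

```bash
python3 p.py 481.5 -331 140 -1.684 60
```

```text
t 10.1 p [657.5  21.5 166.7] psi 0.018 q6 [0.28 1.31] F [-0.5 -0.3  0.5] w 59.7 g 0.0
12
[[-15.0, 29.0, 2.0], [-0.003, -0.014, 0.142], 60.0]
[[-11.0, 31.0, 2.0], [0.0, -0.0, 0.142], 60.0]
[[-6.0, 32.0, 2.0], [0.0, -0.0, 0.142], 60.0]
[[-2.0, 33.0, 2.0], [0.0, -0.0, 0.142], 60.0]
[[3.0, 33.0, 2.0], [0.0, -0.0, 0.142], 60.0]
[[7.0, 32.0, 2.0], [-0.0, -0.0, 0.142], 60.0]
[[12.0, 31.0, 2.0], [-0.0, -0.0, 0.142], 60.0]
[[16.0, 29.0, 2.0], [-0.0, -0.0, 0.142], 60.0]
[[20.0, 26.0, 2.0], [0.0, -0.0, 0.142], 60.0]
[[23.0, 23.0, 2.0], [0.0, -0.0, 0.142], 60.0]
[[26.0, 19.0, 2.0], [-0.0, -0.0, 0.142], 60.0]
[[29.0, 16.0, 2.0], [0.0, -0.0, 0.142], 60.0]
```

Emit:
send_rows(series=[[[-15,29,2],[-0.003,-0.014,0.142],60],[[-11,31,2],[0,0,0.142],60],[[-6,32,2],[0,0,0.142],60],[[-2,33,2],[0,0,0.142],60],[[3,33,2],[0,0,0.142],60],[[7,32,2],[0,0,0.142],60],[[12,31,2],[0,0,0.142],60],[[16,29,2],[0,0,0.142],60]])

```text
clock: 10.9
position: [534.3, -215.6, 144.6]
ee_rot: [0.846, -0.533, -0.005, 0.004]
contact_force: [0.3, 0.3, -0.1]
gripper_width: 59.6
grasp_force: 0.0
```

Emit:
send_rows(series=[[[20,26,2],[0,0,0.142],60],[[23,23,2],[0,0,0.142],60],[[26,19,2],[0,0,0.142],60],[[29,16,2],[0,0,0.142],60],[[0,0,0],[0,0,0],60],[[0,0,0],[0,0,0],60]])

```text
clock: 11.5
position: [475.2, -331.6, 137.6]
ee_rot: [-0.665, 0.747, 0.004, -0.006]
contact_force: [-0.0, 0.5, -0.1]
gripper_width: 60.2
grasp_force: 0.0
```

```bash
python3 p.py 481.5 -331 60 -1.684 60 481.5 -331 14 -1.684 60; python3 - <<'E'
from h import *
a=get_image("top");b=get_image("scene");
def cr(im,x,y,w,h,k):return cv2.resize(im[y:y+h,x:x+w,::-1],None,fx=k,fy=k,interpolation=cv2.INTER_CUBIC)
A=cr(a,230,110,220,150,3.6);B=cr(b,200,170,160,110,3.5)
B=cv2.copyMakeBorder(B,0,0,0,A.shape[1]-B.shape[1],0)
o=np.vstack([A,B]);s=600/o.shape[0];print(o.shape)
cv2.imwrite("pics/c4.png",cv2.resize(o,None,fx=s,fy=s))
E
```

```text
t 11.5 p [ 475.2 -331.6  137.6] psi -1.687 q6 [-0.33  0.21] F [-0.   0.5 -0.1] w 60.2 g 0.0
2
[[-1.0, -4.0, 39.0], [0.014, -0.003, -0.002], 60.0]
[[-1.0, -3.0, 39.0], [-0.0, 0.0, -0.002], 60.0]
2
[[-0.0, -0.0, 23.0], [0.0, 0.0, 0.0], 60.0]
[[-0.0, -0.0, 23.0], [0.0, 0.0, 0.0], 60.0]
(925, 792, 3)
```

View pics/c4.png

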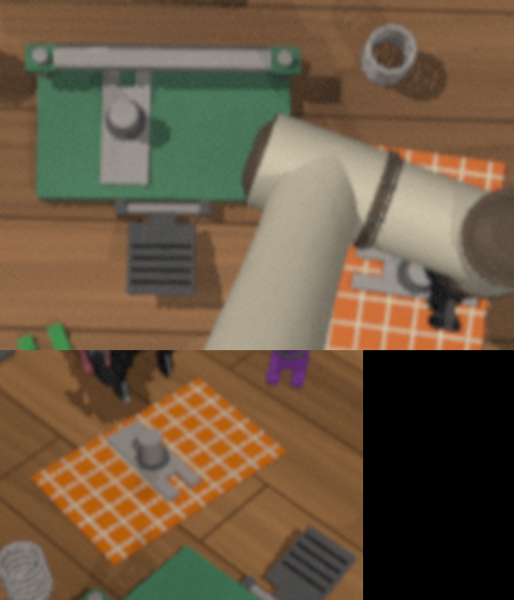

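The top view shows plate A square under the bar at crop (125,120). Plate B is unmoved on the mat, its spigot in the scene view at about pixel (267,209). Picking B.

Emit:
send_rows(series=[[[-1,-4,39],[0.014,-0.003,0],60],[[0,-2,39],[0,0,0],60],[[0,0,23],[0,0,0],60],[[0,0,19],[0,0,0],60],[[0,0,0],[0,0,0],60],[[0,0,0],[0,0,0],60]])

```text
clock: 12.2
position: [481.8, -330.2, 18.4]
ee_rot: [-0.666, 0.746, -0.0, -0.0]
contact_force: [-0.1, 0.2, -0.3]
gripper_width: 60.3
grasp_force: 0.0
```

```bash
python3 p.py 481.5 -331 14 -1.684 60
```

```text
t 12.2 p [ 481.8 -330.2   18.4] psi -1.685 q6 [-0.32  0.21] F [-0.1  0.2 -0.3] w 60.3 g 0.0
1
[[0.8, 0.2, 4.4], [-0.0, -0.001, -0.001], 60.0]
```

Emit:
send_rows(series=[[[1,0,1],[0,0,0],20],[[0,0,0],[0,0,0],20],[[0,0,0],[0,0,0],20],[[0,0,0],[0,0,0],20],[[0,0,0],[0,0,0],20],[[0,0,-38],[0,0,0],20],[[0,0,-38],[0,0,0],20],[[0,0,-38],[0,0,0],20]])

```text
clock: 13.0
position: [478.6, -330.8, 130.2]
ee_rot: [-0.664, 0.747, 0.003, -0.001]
contact_force: [0.4, -0.4, -5.9]
gripper_width: 33.0
grasp_force: 61.2
```

```bash
python3 p.py X Y 170 P 20 "w(-50,-46)[0]" "w(-50,-46)[1]" 170 -3.126 20
```

```text
t 13.0 p [ 478.6 -330.8  130.2] psi -1.688 q6 [-0.33  0.21] F [ 0.4 -0.4 -5.9] w 33.0 g 61.2
1
[[-0.1, 0.2, -39.8], [0.005, 0.002, 0.0], 20.0]
10
[[-27.0, -9.0, -0.0], [0.0, -0.0, 0.144], 20.0]
[[-28.0, -5.0, -0.0], [0.0, -0.0, 0.144], 20.0]
[[-29.0, -1.0, -0.0], [-0.0, -0.0, 0.144], 20.0]
[[-28.0, 3.0, 0.0], [0.0, -0.0, 0.144], 20.0]
[[-28.0, 7.0, 0.0], [0.0, -0.0, 0.144], 20.0]
[[-26.0, 11.0, 0.0], [0.0, -0.0, 0.144], 20.0]
[[-25.0, 15.0, 0.0], [-0.0, -0.0, 0.144], 20.0]
[[-22.0, 18.0, 0.0], [0.0, -0.0, 0.144], 20.0]
[[-19.0, 21.0, 0.0], [-0.0, -0.0, 0.144], 20.0]
[[-16.0, 24.0, 0.0], [0.0, -0.0, 0.144], 20.0]
```

Emit:
send_rows(series=[[[0,0,-38],[0.004,0,0],20],[[-27,-9,0],[0,0,0.144],20],[[-28,-5,0],[0,0,0.144],20],[[-29,-1,0],[0,0,0.144],20],[[-28,3,0],[0,0,0.144],20],[[-28,7,0],[0,0,0.144],20],[[-26,11,0],[0,0,0.144],20],[[-25,15,0],[0,0,0.144],20]])

```text
clock: 13.8
position: [564.0, -149.2, 167.0]
ee_rot: [-0.218, 0.976, 0.001, -0.001]
contact_force: [1.1, 0.5, -6.1]
gripper_width: 32.6
grasp_force: 61.6
```

Emit:
send_rows(series=[[[-22,18,0],[0,0,0.144],20],[[-19,21,0],[0,0,0.144],20],[[-16,24,0],[0,0,0.144],20],[[0,0,0],[0,0,0],20],[[0,0,0],[0,0,0],20]])

```text
clock: 14.3
position: [600.1, -72.2, 167.2]
ee_rot: [-0.008, 1.0, -0.0, -0.001]
contact_force: [-0.2, -1.5, -7.5]
gripper_width: 32.9
grasp_force: 61.6
```

```bash
python3 p.py "w(-50,-46)[0]" "w(-50,-46)[1]" 46 -3.126 20;  python3 - <<'E'
from h import *
shot("top","t5",(230,110,170,140),4.2)
E
```

```text
t 14.3 p [600.1 -72.2 167.2] psi -3.125 q6 [ 0.15 -1.7 ] F [-0.2 -1.5 -7.5] w 32.9 g 61.6
3
[[-0.0, -0.0, 40.0], [-0.0, -0.001, 0.0], 20.0]
[[-0.0, -0.0, 40.0], [0.0, -0.0, 0.0], 20.0]
[[-0.0, -0.0, 40.0], [-0.0, -0.0, 0.0], 20.0]
```

View pics/t5.png

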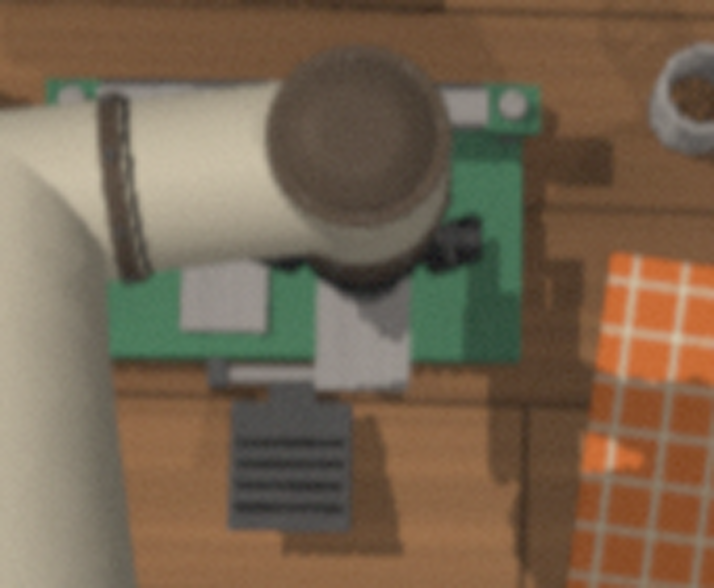

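The second plate hangs square, plain end towards the robot (edge (315,388)–(410,388)), clear of plate A. Lowering and pushing.

Emit:
send_rows(series=[[[0,0,40],[0,0,0],20],[[0,0,40],[0,0,0],20],[[0,0,40],[0,0,0],20],[[0,0,4],[0,0,0],20],[[0,0,2],[0,0,0],20],[[0,0,0],[0,0,0],20],[[0,0,0],[0,0,0],20]])

```text
clock: 15.05
position: [603.0, -73.1, 45.1]
ee_rot: [-0.007, 1.0, -0.0, 0.003]
contact_force: [1.9, 0.1, -6.0]
gripper_width: 33.1
grasp_force: 61.8
```

Emit:
send_rows(series=[[[0,0,3],[0,0,0],20],[[0,0,2],[0,0,0],20],[[0,0,0],[0,0,0],20],[[0,0,0],[0,0,0],20]])

```text
clock: 15.45
position: [603.4, -72.8, 40.8]
ee_rot: [-0.008, 1.0, -0.001, 0.003]
contact_force: [-1.7, 1.3, 5.7]
gripper_width: 32.6
grasp_force: 62.7
```

```bash
python3 p.py
```

```text
t 15.45 p [603.4 -72.8  40.8] psi -3.126 q6 [ 0.15 -1.7 ] F [-1.7  1.3  5.7] w 32.6 g 62.7
```

Emit:
send_rows(series=[[[0,0,-1],[0,0,0],20],[[-14,0,0],[0,0,0],20],[[-14,0,0],[0,0,0],20],[[-12,0,0],[0,0,0],20],[[-4,0,0],[0,0,0],20],[[0,0,0],[0,0,0],20],[[0,0,0],[0,0,0],20]])

```text
clock: 16.15
position: [644.3, -72.9, 40.8]
ee_rot: [-0.007, 1.0, -0.001, -0.0]
contact_force: [-8.1, -0.5, 6.7]
gripper_width: 32.5
grasp_force: 63.2
```

Emit:
send_rows(series=[[[-2,0,0],[0,0,0],20],[[-1,0,0],[0,0,0],20],[[0,0,0],[0,0,0],20]])

```text
clock: 16.45
position: [646.1, -72.9, 40.8]
ee_rot: [-0.007, 1.0, -0.001, -0.002]
contact_force: [-9.9, 1.0, 9.1]
gripper_width: 32.7
grasp_force: 63.3
```

Emit:
send_rows(series=[[[-1,0,0],[0,0,0],20],[[-1,0,0],[0,0,0],20],[[0,0,0],[0,0,0],20]])

```text
clock: 16.75
position: [648.1, -72.9, 40.8]
ee_rot: [-0.007, 1.0, -0.001, -0.002]
contact_force: [-9.8, -0.3, 8.9]
gripper_width: 32.6
grasp_force: 63.3
```

Emit:
send_rows(series=[[[-1,0,0],[0,0,0],20],[[-1,0,0],[0,0,0],20],[[0,0,0],[0,0,0],20]])

```text
clock: 17.05
position: [650.1, -72.9, 40.8]
ee_rot: [-0.007, 1.0, -0.001, -0.002]
contact_force: [-9.9, 0.4, 9.1]
gripper_width: 32.8
grasp_force: 63.3
```

Emit:
send_rows(series=[[[-1,0,0],[0,0,0],20],[[-1,0,0],[0,0,0],20],[[0,0,0],[0,0,0],20]])

```text
clock: 17.35
position: [652.0, -72.9, 40.8]
ee_rot: [-0.007, 1.0, -0.001, -0.002]
contact_force: [-10.2, 0.9, 8.4]
gripper_width: 33.0
grasp_force: 63.3
```

Emit:
send_rows(series=[[[-1,0,0],[0,0,0],20],[[-1,0,0],[0,0,0],20],[[0,0,0],[0,0,0],20]])

```text
clock: 17.65
position: [651.9, -72.8, 40.8]
ee_rot: [-0.007, 1.0, -0.001, -0.004]
contact_force: [-14.0, 1.5, 12.9]
gripper_width: 32.8
grasp_force: 63.5
```

Emit:
send_rows(series=[[[-1,0,0],[0,0,0],20],[[-1,0,0],[0,0,0],20],[[0,0,0],[0,0,0],20]])

```text
clock: 17.95
position: [651.9, -72.9, 40.8]
ee_rot: [-0.007, 1.0, -0.001, -0.006]
contact_force: [-19.5, 1.6, 15.7]
gripper_width: 32.7
grasp_force: 63.8
```

Emit:
send_rows(series=[[[3,0,0],[0,0,0],20],[[0,0,0],[0,0,0],55],[[0,0,0],[0,0,0],55],[[0,0,0],[0,0,0],55],[[0,0,-40],[0,0,0],55],[[0,0,-40],[0,0,0],55],[[0,0,-10],[0,0,0],0],[[0,0,0],[0,0,0],0]])

```text
clock: 18.75
position: [658.0, -71.8, 132.4]
ee_rot: [-0.008, 1.0, -0.0, 0.005]
contact_force: [-0.3, 0.4, -0.7]
gripper_width: 27.0
grasp_force: 0.0
```

```bash
python3 p.py 472 -28 130 -3.126 0 472 -28 55 -3.126 0
```

```text
t 18.75 p [658.  -71.8 132.4] psi -3.127 q6 [ 0.14 -1.69] F [-0.3  0.4 -0.7] w 27.0 g 0.0
5
[[37.0, 9.0, 0.0], [-0.0, 0.01, -0.0], 0.0]
[[37.0, 9.0, 0.0], [0.0, 0.0, -0.0], 0.0]
[[37.0, 9.0, 0.0], [0.0, 0.0, -0.0], 0.0]
[[37.0, 9.0, 0.0], [0.0, 0.0, -0.0], 0.0]
[[37.0, 9.0, 0.0], [-0.0, 0.0, -0.0], 0.0]
2
[[0.0, -0.0, 38.0], [0.0, 0.0, 0.0], 0.0]
[[0.0, -0.0, 38.0], [0.0, 0.0, 0.0], 0.0]
```

Emit:
send_rows(series=[[[37,9,0],[0,0.01,0],0],[[37,9,0],[0,0,0],0],[[37,9,0],[0,0,0],0],[[37,9,0],[0,0,0],0],[[37,9,0],[0,0,0],0],[[0,0,38],[0,0,0],0],[[0,0,38],[0,0,0],0],[[0,0,0],[0,0,0],0]])

```text
clock: 19.55
position: [465.3, -30.6, 49.7]
ee_rot: [-0.007, 1.0, -0.002, -0.009]
contact_force: [-0.5, 0.9, -0.4]
gripper_width: 0.3
grasp_force: 0.0
```

```bash
python3 p.py 472 -28 18 -3.126 0;python3 - <<'E'
from h import *
shot("scene","s6",(220,230,160,140),4.2)
E
```

```text
t 19.55 p [465.3 -30.6  49.7] psi -3.128 q6 [ 0.28 -1.84] F [-0.5  0.9 -0.4] w 0.3 g 0.0
1
[[-7.3, 2.6, 31.6], [-0.003, -0.018, -0.002], 0.0]
```

View pics/s6.png

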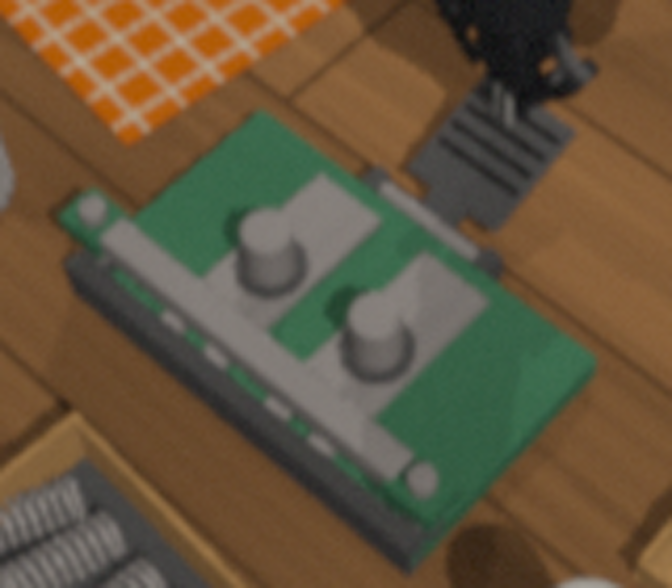

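Both plates lie square under the bar with the prongs against the stop (visible behind the bar at (175,320), (215,355), (278,405) and (322,440)). The closed fingers are over the pad at (510,105). Now pressing.

Emit:
send_rows(series=[[[-6,3,0],[0,-0.015,0],0],[[0,0,6],[0,0,0],0],[[0,0,6],[0,0,0],0],[[0,0,6],[0,0,0],0],[[0,0,5],[0,0,0],0],[[0,0,4],[0,0,0],0],[[0,0,2],[0,0,0],0],[[0,0,0],[0,0,0],0]])

```text
clock: 20.4
position: [474.4, -26.9, 25.3]
ee_rot: [-0.007, 1.0, -0.001, 0.003]
contact_force: [-4.5, 2.9, 8.3]
gripper_width: -0.2
grasp_force: 4.1
```

Emit:
send_rows(series=[[[0,0,2],[0,0,0],0],[[0,0,0],[0,0,0],0]])

```text
clock: 20.6
position: [474.2, -26.9, 23.4]
ee_rot: [-0.007, 1.0, -0.001, 0.003]
contact_force: [-6.2, 3.1, 8.7]
gripper_width: -0.1
grasp_force: 4.4
```

Emit:
send_rows(series=[[[0,0,2],[0,0,0],0],[[0,0,2],[0,0,0],0],[[0,0,1],[0,0,0],0],[[0,0,0],[0,0,0],0]])

```text
clock: 21.0
position: [473.9, -26.9, 18.5]
ee_rot: [-0.007, 1.0, -0.001, 0.002]
contact_force: [-7.4, 3.7, 10.0]
gripper_width: -0.1
grasp_force: 5.3
```

Emit:
send_rows(series=[[[0,0,2],[0,0,0],0],[[0,0,0],[0,0,0],0]])

```text
clock: 21.2
position: [473.9, -26.9, 17.8]
ee_rot: [-0.007, 1.0, -0.001, 0.002]
contact_force: [-9.5, 3.6, 21.9]
gripper_width: -0.1
grasp_force: 10.5
```

Emit:
send_rows(series=[[[0,0,2],[0,0,0],0],[[0,0,0],[0,0,0],0]])

```text
clock: 21.4
position: [473.9, -27.0, 17.5]
ee_rot: [-0.008, 1.0, -0.001, 0.002]
contact_force: [-13.6, 5.8, 36.4]
gripper_width: 0.1
grasp_force: 18.1
```

Emit:
send_rows(series=[[[0,0,0],[0,0,0],0],[[0,0,0],[0,0,0],0],[[0,0,0],[0,0,0],0],[[0,0,-10],[0,0,0],0],[[0,0,-20],[0,0,0],0],[[0,0,-40],[0,0,0],55],[[0,0,-40],[0,0,0],55],[[0,0,0],[0,0,0],55]])

```text
clock: 22.2
position: [479.1, -26.0, 129.6]
ee_rot: [-0.008, 1.0, 0.001, 0.011]
contact_force: [0.7, -0.2, 0.9]
gripper_width: 42.9
grasp_force: 0.0
```

```bash
python3 p.py 649.8 20.5 130 -3.126 55 ; python3 - <<'E'
from h import *
shot("top","t7",(230,110,150,130),4.6)
E
```

```text
t 22.2 p [479.1 -26.  129.6] psi -3.126 q6 [ 0.29 -1.85] F [ 0.7 -0.2  0.9] w 42.9 g 0.0
4
[[-43.0, 11.0, 1.0], [0.001, 0.022, 0.0], 55.0]
[[-43.0, 11.0, -0.0], [0.0, -0.0, 0.0], 55.0]
[[-43.0, 11.0, -0.0], [-0.0, -0.0, 0.0], 55.0]
[[-43.0, 11.0, -0.0], [0.0, -0.0, 0.0], 55.0]
```

View pics/t7.png

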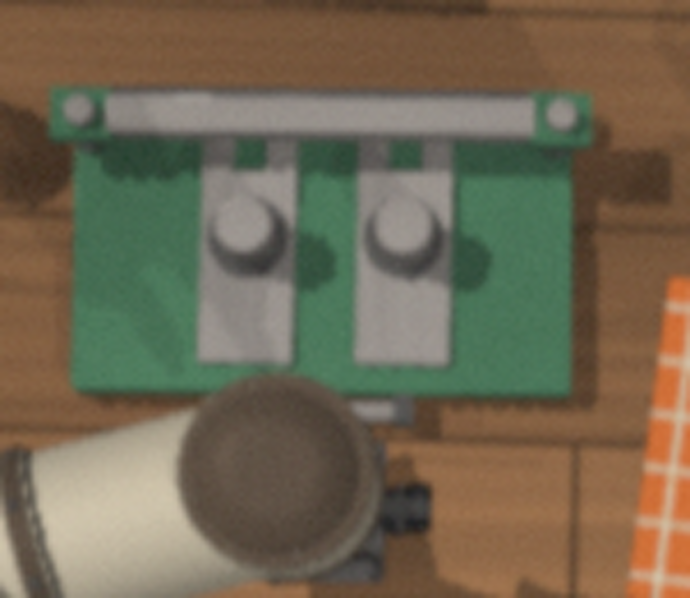

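Both plates still square under the bar after pressing (spigot tops at crop (243,222) and (405,222)). Now going to the left plate to turn it.

Emit:
send_rows(series=[[[-42,11,1],[0,0,0],55],[[-42,11,0],[0,0,0],55],[[-42,11,0],[0,0,0],55],[[-42,11,0],[0,0,0],55],[[0,0,0],[0,0,0],55],[[0,0,0],[0,0,0],55]])

```text
clock: 22.85
position: [641.9, 19.8, 121.9]
ee_rot: [-0.007, 1.0, -0.001, 0.002]
contact_force: [-0.8, -0.8, -0.1]
gripper_width: 55.2
grasp_force: 0.0
```

```bash
python3 p.py 651.5 20.5 40.5 -3.126 55;python3 -c "
from h import *
T=lambda x,y:((x+.5)/4.6-.5+230,(y+.5)/4.6-.5+110)
print(at('top',T(243,222),76),at('top',T(405,222),76))"
```

```text
t 22.85 p [641.9  19.8 121.9] psi -3.127 q6 [ 0.28 -1.84] F [-0.8 -0.8 -0.1] w 55.2 g 0.0
2
[[-5.0, 0.0, 41.0], [-0.001, 0.005, -0.001], 55.0]
[[-5.0, 0.0, 41.0], [0.0, 0.0, -0.001], 55.0]
[653.2  19.5  76. ] [655.6 -74.5  76. ]
```

Emit:
send_rows(series=[[[-5,0,40],[0,0.003,0],55],[[-5,0,39],[0,0,0],55],[[0,0,2],[0,0,0],55],[[0,0,0],[0,0,0],55],[[0,0,0],[0,0,0],20],[[0,0,0],[0,0,0],20],[[0,0,0],[0,0,0],20],[[0,0,0],[0,0,0],20]])

```text
clock: 23.65
position: [654.2, 20.3, 46.8]
ee_rot: [-0.008, 1.0, 0.0, 0.005]
contact_force: [-3.3, 0.5, 5.6]
gripper_width: 32.3
grasp_force: 60.5
```

Emit:
send_rows(series=[[[0,0,-2],[0,0,0],20],[[10,0,-1],[0,0,0],20],[[20,0,0],[0,0,0],20],[[25,0,0],[0,0,0],20],[[15,0,0],[0,0,0],20],[[0,0,0],[0,0,0],20]])

```text
clock: 24.25
position: [584.4, 19.6, 49.0]
ee_rot: [-0.008, 1.0, 0.0, 0.006]
contact_force: [2.9, 2.1, 4.0]
gripper_width: 32.5
grasp_force: 60.6
```

Emit:
send_rows(series=[[[0,0,-35],[0,0,0],20],[[0,0,-35],[0,0,0],20],[[0,0,-20],[0,0,0],20],[[0,0,0],[0,0,-0.143],20],[[0,0,0],[0,0,-0.143],20],[[0,0,0],[0,0,-0.143],20],[[0,0,0],[0,0,-0.143],20],[[0,0,0],[0,0,-0.143],20]])

```text
clock: 25.05
position: [580.5, 18.4, 134.4]
ee_rot: [-0.359, 0.933, -0.001, -0.0]
contact_force: [0.1, 0.3, -4.5]
gripper_width: 32.4
grasp_force: 60.9
```

Emit:
send_rows(series=[[[0,0,0],[0,0,-0.143],20],[[0,0,0],[0,0,-0.143],20],[[0,0,0],[0,0,-0.143],20],[[0,0,0],[0,0,-0.143],20],[[0,0,0],[0,0,-0.143],20],[[0,0,0],[0,0,-0.143],20],[[0,0,0],[0,0,-0.143],20],[[0,0,0],[0,0,-0.143],20]])

```text
clock: 25.85
position: [580.4, 18.4, 134.4]
ee_rot: [0.807, -0.59, 0.0, 0.001]
contact_force: [0.9, 0.4, -4.9]
gripper_width: 32.3
grasp_force: 60.9
```

Emit:
send_rows(series=[[[0,0,0],[0,0,-0.143],20],[[0,0,0],[0,0,-0.143],20],[[0,0,0],[0,0,-0.143],20],[[0,0,0],[0,0,-0.143],20],[[0,0,0],[0,0,-0.143],20],[[0,0,0],[0,0,-0.143],20],[[0,0,0],[0,0,-0.143],20],[[0,0,0],[0,0,-0.143],20]])

```text
clock: 26.65
position: [580.4, 18.4, 134.4]
ee_rot: [0.998, -0.059, -0.0, 0.001]
contact_force: [0.5, -0.2, -4.0]
gripper_width: 32.4
grasp_force: 60.9
```

```bash
python3 p.py 590 20.3 55 0.016 20
```

```text
t 26.65 p [580.4  18.4 134.4] psi -0.119 q6 [0.31 1.14] F [ 0.5 -0.2 -4. ] w 32.4 g 60.9
2
[[5.0, -2.0, 40.0], [0.001, 0.0, -0.068], 20.0]
[[5.0, -1.0, 40.0], [-0.0, 0.0, -0.068], 20.0]
```

Emit:
send_rows(series=[[[5,-1,40],[0,0,-0.068],20],[[5,-1,38],[0,0,-0.067],20],[[0,0,2],[0,0,0],20],[[0,0,0],[0,0,0],20],[[0,0,0],[0,0,0],20]])

```text
clock: 27.15
position: [593.1, 19.9, 57.3]
ee_rot: [1.0, 0.005, 0.003, 0.0]
contact_force: [0.5, -0.3, -3.9]
gripper_width: 32.2
grasp_force: 60.9
```

```bash
python3 p.py 600 20.3 46.8 0.016 20
```

```text
t 27.15 p [593.1  19.9  57.3] psi 0.01 q6 [0.31 1.27] F [ 0.5 -0.3 -3.9] w 32.2 g 60.9
1
[[6.8, -0.4, 10.5], [0.001, -0.006, -0.006], 20.0]
```

Emit:
send_rows(series=[[[0,0,8],[0,-0.004,-0.006],20],[[0,0,3],[0,0,0],20],[[0,0,0],[0,0,0],20],[[0,0,0],[0,0,0],20]])

```text
clock: 27.55
position: [595.2, 20.3, 47.8]
ee_rot: [1.0, 0.009, 0.003, 0.0]
contact_force: [1.9, 0.1, 4.0]
gripper_width: 32.5
grasp_force: 62.2
```

Emit:
send_rows(series=[[[0,0,0.5],[0,0,0],20],[[0,0,0],[0,0,0],20]])

```text
clock: 27.75
position: [595.1, 20.4, 47.5]
ee_rot: [1.0, 0.009, 0.003, 0.0]
contact_force: [1.0, 0.6, 8.6]
gripper_width: 32.5
grasp_force: 62.3
```

On the bed. Pushing forward, about 50 mm then fine steps.

Emit:
send_rows(series=[[[0,0,-1],[0,-0.003,0],20],[[14,0,0],[0,0,0],20],[[14,0,0],[0,0,0],20],[[14,0,0],[0,0,0],20],[[8,0,0],[0,0,0],20],[[0,0,0],[0,0,0],20],[[0,0,0],[0,0,0],20]])

```text
clock: 28.45
position: [640.5, 19.8, 46.8]
ee_rot: [1.0, 0.008, -0.004, 0.001]
contact_force: [-6.8, -1.1, 7.4]
gripper_width: 32.5
grasp_force: 62.2
```

Emit:
send_rows(series=[[[2,0,0],[0,0,0],20],[[0,0,0],[0,0,0],20]])

```text
clock: 28.65
position: [640.5, 19.7, 46.8]
ee_rot: [1.0, 0.008, -0.006, 0.001]
contact_force: [-11.0, -1.0, 12.9]
gripper_width: 32.7
grasp_force: 62.6
```

Emit:
send_rows(series=[[[2,0,0],[0,0,0],20],[[0,0,0],[0,0,0],20]])

```text
clock: 28.85
position: [642.6, 19.7, 46.8]
ee_rot: [1.0, 0.008, -0.005, 0.001]
contact_force: [-10.5, -0.6, 11.9]
gripper_width: 32.5
grasp_force: 62.6
```

Emit:
send_rows(series=[[[2,0,0],[0,0,0],20],[[0,0,0],[0,0,0],20]])

```text
clock: 29.05
position: [644.6, 19.8, 46.8]
ee_rot: [1.0, 0.008, -0.005, 0.001]
contact_force: [-11.2, 0.0, 11.6]
gripper_width: 32.4
grasp_force: 62.6
```

Emit:
send_rows(series=[[[2,0,0],[0,0,0],20],[[2,0,0],[0,0,0],20],[[0,0,0],[0,0,0],20]])

```text
clock: 29.35
position: [648.7, 19.9, 46.9]
ee_rot: [1.0, 0.008, -0.005, 0.001]
contact_force: [-10.0, -0.2, 11.1]
gripper_width: 32.4
grasp_force: 62.6
```

Emit:
send_rows(series=[[[1,0,0],[0,0,0],20],[[1,0,0],[0,0,0],20],[[0,0,0],[0,0,0],20]])

```text
clock: 29.65
position: [650.5, 19.9, 46.8]
ee_rot: [1.0, 0.008, -0.006, 0.001]
contact_force: [-10.7, 0.4, 12.3]
gripper_width: 32.0
grasp_force: 62.7
```

Emit:
send_rows(series=[[[1,0,0],[0,0,0],20],[[1,0,0],[0,0,0],20],[[0,0,0],[0,0,0],20]])

```text
clock: 29.95
position: [651.8, 20.0, 46.8]
ee_rot: [1.0, 0.008, -0.006, 0.001]
contact_force: [-12.1, -1.3, 13.2]
gripper_width: 32.4
grasp_force: 62.7
```

Emit:
send_rows(series=[[[1,0,0],[0,0,0],20],[[1,0,0],[0,0,0],20],[[0,0,0],[0,0,0],20]])

```text
clock: 30.25
position: [651.8, 19.9, 46.8]
ee_rot: [1.0, 0.008, -0.009, 0.001]
contact_force: [-16.5, 1.6, 16.2]
gripper_width: 32.7
grasp_force: 63.1
```

Emit:
send_rows(series=[[[1,0,0],[0,0,0],20],[[0,0,0],[0,0,0],20]])

```text
clock: 30.45
position: [651.8, 19.9, 46.8]
ee_rot: [1.0, 0.008, -0.01, 0.002]
contact_force: [-19.6, 1.0, 17.9]
gripper_width: 32.4
grasp_force: 63.2
```

Emit:
send_rows(series=[[[-3,0,0],[0,0.018,0],20],[[0,0,0],[0,0,0],55],[[0,0,0],[0,0,0],55],[[0,0,0],[0,0,0],55],[[0,0,-40],[0,0,0],55],[[0,0,-40],[0,0,0],55],[[0,0,0],[0,0,0],55],[[0,0,0],[0,0,0],55]])

```text
clock: 31.25
position: [656.8, 21.4, 127.0]
ee_rot: [1.0, 0.008, 0.01, -0.0]
contact_force: [-0.6, -0.3, 0.1]
gripper_width: 55.0
grasp_force: 0.0
```

```bash
python3 p.py 653 -72.8 Z 0.016 55; python3 - <<'E'
from h import *
cv2.imwrite("pics/raw8.png",get_image("top")[:,:,::-1])
E
```

```text
t 31.25 p [656.8  21.4 127. ] psi 0.017 q6 [0.28 1.3 ] F [-0.6 -0.3  0.1] w 55.0 g 0.0
3
[[-2.0, 31.0, -0.0], [-0.0, -0.02, 0.0], 55.0]
[[-2.0, 31.0, 0.0], [-0.0, -0.0, 0.0], 55.0]
[[-2.0, 31.0, 0.0], [0.0, -0.0, 0.0], 55.0]
```

Emit:
send_rows(series=[[[-2,31,0],[0,-0.02,0],55],[[-2,31,0],[0,0,0],55],[[-1,31,0],[0,0,0],55],[[0,0,0],[0,0,0],55],[[0,0,40],[0,0,0],55],[[0,0,0],[0,0,0],55],[[0,0,0],[0,0,0],55]])

```text
clock: 32.0
position: [651.6, -71.8, 84.5]
ee_rot: [1.0, 0.009, -0.004, 0.001]
contact_force: [0.2, 0.1, 0.8]
gripper_width: 55.2
grasp_force: 0.0
```

```bash
python3 p.py 652 -72.8 42 0.016 55
```

```text
t 32.0 p [651.6 -71.8  84.5] psi 0.018 q6 [0.14 1.45] F [0.2 0.1 0.8] w 55.2 g 0.0
1
[[0.7, 1.0, 42.5], [0.002, 0.007, 0.002], 55.0]
```

Emit:
send_rows(series=[[[1,1,36],[0,0.005,0],55],[[0,0,6],[0,0,0],55],[[0,0,0],[0,0,0],55],[[0,0,0],[0,0,0],20],[[0,0,0],[0,0,0],20],[[0,0,0],[0,0,0],20],[[0,0,0],[0,0,0],20]])

```text
clock: 32.7
position: [654.6, -72.9, 46.2]
ee_rot: [1.0, 0.009, 0.003, 0.0]
contact_force: [-0.9, 0.8, 5.2]
gripper_width: 32.4
grasp_force: 60.6
```

Emit:
send_rows(series=[[[0,0,-2],[0,0,0],20],[[-10,0,-1],[0,0,0],20],[[-20,0,0],[0,0,0],20],[[-25,0,0],[0,0,0],20],[[-15,0,0],[0,0,0],20],[[0,0,0],[0,0,0],20]])

```text
clock: 33.3
position: [583.3, -74.2, 48.4]
ee_rot: [1.0, 0.009, 0.003, 0.0]
contact_force: [2.9, -0.5, 1.6]
gripper_width: 32.4
grasp_force: 60.4
```

Emit:
send_rows(series=[[[0,0,-35],[0,0,0],20],[[0,0,-35],[0,0,0],20],[[0,0,-20],[0,0,0],20],[[0,0,0],[0,0,0.143],20],[[0,0,0],[0,0,0.143],20],[[0,0,0],[0,0,0.143],20],[[0,0,0],[0,0,0.143],20],[[0,0,0],[0,0,0.143],20]])

```text
clock: 34.1
position: [580.5, -74.1, 134.2]
ee_rot: [0.939, -0.345, -0.002, 0.001]
contact_force: [-0.3, -0.5, -5.5]
gripper_width: 32.5
grasp_force: 61.5
```

Emit:
send_rows(series=[[[0,0,0],[0,0,0.143],20],[[0,0,0],[0,0,0.143],20],[[0,0,0],[0,0,0.143],20],[[0,0,0],[0,0,0.143],20],[[0,0,0],[0,0,0.143],20],[[0,0,0],[0,0,0.143],20],[[0,0,0],[0,0,0.143],20],[[0,0,0],[0,0,0.143],20]])

```text
clock: 34.9
position: [580.5, -74.1, 134.1]
ee_rot: [-0.602, 0.798, 0.002, -0.002]
contact_force: [0.7, 1.1, -6.0]
gripper_width: 32.3
grasp_force: 61.4
```

Emit:
send_rows(series=[[[0,0,0],[0,0,0.143],20],[[0,0,0],[0,0,0.143],20],[[0,0,0],[0,0,0.143],20],[[0,0,0],[0,0,0.143],20],[[0,0,0],[0,0,0.143],20],[[0,0,0],[0,0,0.143],20],[[0,0,0],[0,0,0.143],20],[[0,0,0],[0,0,0.143],20]])

```text
clock: 35.7
position: [580.5, -74.1, 134.2]
ee_rot: [-0.074, 0.997, 0.0, -0.003]
contact_force: [-0.3, 0.5, -5.9]
gripper_width: 32.4
grasp_force: 61.4
```

```bash
python3 p.py 593 -72.9 55 -3.126 20
```

```text
t 35.7 p [580.5 -74.1 134.2] psi -2.993 q6 [ 0.15 -1.57] F [-0.3  0.5 -5.9] w 32.4 g 61.4
2
[[-6.0, -0.0, 40.0], [0.0, -0.005, 0.067], 20.0]
[[-6.0, 0.0, 40.0], [-0.0, -0.0, 0.067], 20.0]
```

Emit:
send_rows(series=[[[-6,0,40],[0,0,0.067],20],[[-6,0,38],[0,0,0.066],20],[[0,0,2],[0,0,0],20],[[0,0,3],[0,0,0],20],[[0,0,0],[0,0,0],20],[[0,0,0],[0,0,0],20]])

```text
clock: 36.3
position: [595.5, -72.8, 55.1]
ee_rot: [-0.012, 1.0, -0.0, 0.002]
contact_force: [0.6, -0.1, -5.9]
gripper_width: 32.5
grasp_force: 61.6
```

```bash
python3 p.py 593 -72.9 46.2 -3.126 20
```

```text
t 36.3 p [595.5 -72.8  55.1] psi -3.118 q6 [ 0.15 -1.7 ] F [ 0.6 -0.1 -5.9] w 32.5 g 61.6
1
[[2.5, -0.0, 8.9], [-0.001, 0.003, 0.008], 20.0]
```

Emit:
send_rows(series=[[[0,0,7],[0,0,0.008],20],[[0,0,2],[0,0,0],20],[[0,0,0],[0,0,0],20],[[0,0,0],[0,0,0],20]])

```text
clock: 36.7
position: [597.1, -72.7, 47.0]
ee_rot: [-0.008, 1.0, -0.0, 0.003]
contact_force: [1.6, 0.2, 5.4]
gripper_width: 32.6
grasp_force: 62.8
```

Emit:
send_rows(series=[[[0,0,1],[0,0,0],20],[[0,0,0],[0,0,0],20]])

```text
clock: 36.9
position: [597.0, -72.7, 46.7]
ee_rot: [-0.008, 1.0, -0.001, 0.003]
contact_force: [-0.5, 0.9, 10.4]
gripper_width: 32.2
grasp_force: 63.5
```

Emit:
send_rows(series=[[[0,0,-1],[0,0,0],20],[[-14,0,0],[0,0,0],20],[[-14,0,0],[0,0,0],20],[[-14,0,0],[0,0,0],20],[[-8,0,0],[0,0,0],20],[[-2,0,0],[0,0,0],20],[[0,0,0],[0,0,0],20]])

```text
clock: 37.6
position: [641.9, -73.1, 46.2]
ee_rot: [-0.007, 1.0, -0.001, -0.005]
contact_force: [-13.1, -0.9, 14.1]
gripper_width: 32.7
grasp_force: 63.9
```

Emit:
send_rows(series=[[[-2,0,0],[0,0,0],20],[[-1,0,0],[0,0,0],20],[[0,0,0],[0,0,0],20]])

```text
clock: 37.9
position: [644.3, -73.0, 46.2]
ee_rot: [-0.007, 1.0, -0.001, -0.005]
contact_force: [-14.1, -0.8, 15.0]
gripper_width: 32.5
grasp_force: 63.8
```

Emit:
send_rows(series=[[[-2,0,0],[0,0,0],20],[[-1,0,0],[0,0,0],20],[[0,0,0],[0,0,0],20]])

```text
clock: 38.2
position: [647.3, -73.0, 46.2]
ee_rot: [-0.007, 1.0, -0.001, -0.005]
contact_force: [-14.4, -1.1, 14.0]
gripper_width: 32.7
grasp_force: 63.8
```

Emit:
send_rows(series=[[[-1,0,0],[0,0,0],20],[[-1,0,0],[0,0,0],20],[[0,0,0],[0,0,0],20]])

```text
clock: 38.5
position: [649.2, -73.0, 46.2]
ee_rot: [-0.007, 1.0, -0.001, -0.005]
contact_force: [-13.5, -0.5, 14.5]
gripper_width: 32.6
grasp_force: 63.8
```

Emit:
send_rows(series=[[[-1,0,0],[0,0,0],20],[[-1,0,0],[0,0,0],20],[[0,0,0],[0,0,0],20]])

```text
clock: 38.8
position: [651.3, -72.9, 46.2]
ee_rot: [-0.007, 1.0, -0.001, -0.005]
contact_force: [-13.6, -0.5, 14.0]
gripper_width: 32.2
grasp_force: 63.7
```

Emit:
send_rows(series=[[[-1,0,0],[0,0,0],20],[[-1,0,0],[0,0,0],20],[[0,0,0],[0,0,0],20]])

```text
clock: 39.1
position: [653.4, -72.9, 46.2]
ee_rot: [-0.007, 1.0, -0.001, -0.005]
contact_force: [-13.2, -0.2, 13.9]
gripper_width: 32.8
grasp_force: 63.7
```

Emit:
send_rows(series=[[[-1,0,0],[0,0,0],20],[[-1,0,0],[0,0,0],20],[[0,0,0],[0,0,0],20]])

```text
clock: 39.4
position: [654.4, -72.9, 46.2]
ee_rot: [-0.007, 1.0, -0.001, -0.006]
contact_force: [-15.7, -0.5, 15.8]
gripper_width: 32.7
grasp_force: 63.9
```

Emit:
send_rows(series=[[[-1,0,0],[0,0,0],20],[[-1,0,0],[0,0,0],20],[[0,0,0],[0,0,0],20]])

```text
clock: 39.7
position: [654.4, -72.9, 46.2]
ee_rot: [-0.007, 1.0, -0.001, -0.009]
contact_force: [-20.8, 0.8, 17.9]
gripper_width: 32.3
grasp_force: 64.0
```

Emit:
send_rows(series=[[[3,0,0],[0,0,0],20],[[0,0,0],[0,0,0],55],[[0,0,0],[0,0,0],55],[[0,0,0],[0,0,0],55],[[0,0,-40],[0,0,0],55],[[0,0,-40],[0,0,0],55],[[0,0,0],[0,0,0],0],[[0,0,0],[0,0,0],0]])

```text
clock: 40.5
position: [660.9, -71.4, 126.1]
ee_rot: [-0.007, 1.0, 0.0, 0.002]
contact_force: [0.2, -0.2, -0.7]
gripper_width: 26.7
grasp_force: 0.0
```

```bash
python3 p.py 472 -28 130 -3.126 0
```

```text
t 40.5 p [660.9 -71.4 126.1] psi -3.127 q6 [ 0.14 -1.69] F [ 0.2 -0.2 -0.7] w 26.7 g 0.0
5
[[38.0, 9.0, -1.0], [-0.0, 0.005, -0.0], 0.0]
[[38.0, 9.0, -1.0], [-0.0, 0.0, -0.0], 0.0]
[[38.0, 9.0, -1.0], [0.0, 0.0, -0.0], 0.0]
[[38.0, 9.0, -1.0], [0.0, 0.0, -0.0], 0.0]
[[38.0, 9.0, -1.0], [-0.0, 0.0, -0.0], 0.0]
```

Emit:
send_rows(series=[[[38,9,-1],[0,0.004,0],0],[[38,9,0],[0,0,0],0],[[38,9,0],[0,0,0],0],[[38,9,0],[0,0,0],0],[[38,9,0],[0,0,0],0],[[0,0,30],[0,0,0],0],[[0,0,35],[0,0,0],0],[[0,0,0],[0,0,0],0]])

```text
clock: 41.3
position: [465.0, -30.3, 57.0]
ee_rot: [-0.007, 1.0, -0.001, -0.007]
contact_force: [-0.6, 0.6, -0.1]
gripper_width: 0.2
grasp_force: 0.0
```

```bash
python3 p.py 472 -28 18 -3.126 0;python3 - <<'E'
from h import *
a=get_image("top");b=get_image("scene")
cr=lambda im,x,y,w,h,k:cv2.resize(im[y:y+h,x:x+w,::-1],None,fx=k,fy=k,interpolation=cv2.INTER_CUBIC)
o=np.hstack([cr(a,245,115,120,110,3.3),cr(b,230,240,120,110,3.3)]);print(o.shape)
cv2.imwrite("pics/c9.png",o)
E
```

```text
t 41.3 p [465.  -30.3  57. ] psi -3.128 q6 [ 0.28 -1.84] F [-0.6  0.6 -0.1] w 0.2 g 0.0
1
[[-7.6, 2.4, 38.9], [-0.003, -0.013, -0.002], 0.0]
(363, 792, 3)
```

View pics/c9.png

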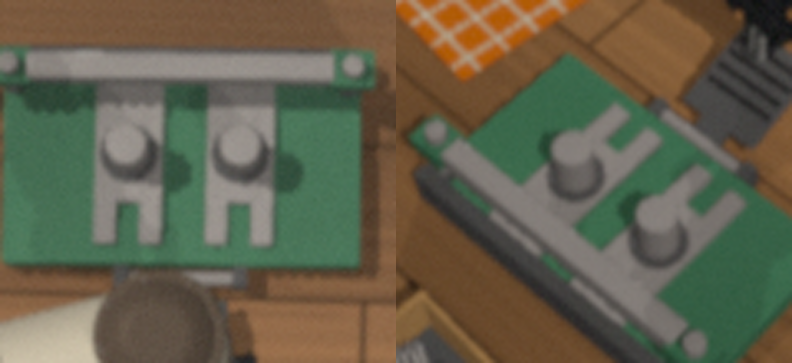

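Both plates are turned end for end, forks towards the robot. The plain ends sit square under the bar against the stop (visible behind the bar at (515,235) and (598,300)). Pressing.

Emit:
send_rows(series=[[[-6,3,4],[0,-0.01,0],0],[[0,0,8],[0,0,0],0],[[0,0,6],[0,0,0],0],[[0,0,6],[0,0,0],0],[[0,0,5],[0,0,0],0],[[0,0,4],[0,0,0],0],[[0,0,3],[0,0,0],0],[[0,0,0],[0,0,0],0]])

```text
clock: 42.2
position: [473.4, -26.8, 24.9]
ee_rot: [-0.007, 1.0, -0.001, 0.002]
contact_force: [-5.3, 3.4, 8.4]
gripper_width: 0.0
grasp_force: 4.1
```

Emit:
send_rows(series=[[[0,0,2],[0,0,0],0],[[0,0,0],[0,0,0],0]])

```text
clock: 42.4
position: [473.2, -26.9, 23.1]
ee_rot: [-0.007, 1.0, -0.001, 0.002]
contact_force: [-6.1, 2.7, 9.3]
gripper_width: -0.1
grasp_force: 4.4
```

Emit:
send_rows(series=[[[0,0,2],[0,0,0],0],[[0,0,2],[0,0,0],0],[[0,0,1],[0,0,0],0],[[0,0,2],[0,0,0],0],[[0,0,0],[0,0,0],0]])

```text
clock: 42.9
position: [472.9, -26.9, 17.7]
ee_rot: [-0.008, 1.0, -0.001, 0.001]
contact_force: [-10.5, 3.2, 23.9]
gripper_width: -0.1
grasp_force: 11.9
```

Emit:
send_rows(series=[[[0,0,2],[0,0,0],0],[[0,0,0],[0,0,0],0],[[0,0,0],[0,0,0],0]])

```text
clock: 43.2
position: [473.0, -26.9, 17.4]
ee_rot: [-0.008, 1.0, -0.001, 0.002]
contact_force: [-14.2, 4.5, 38.6]
gripper_width: -0.1
grasp_force: 19.4
```

Emit:
send_rows(series=[[[0,0,0],[0,0,0],0],[[0,0,-10],[0,0,0],0],[[0,0,-20],[0,0,0],0],[[0,0,-40],[0,0,0],55],[[0,0,-40],[0,0,0],55],[[0,0,0],[0,0,0],55]])

```text
clock: 43.8
position: [478.6, -25.8, 129.3]
ee_rot: [-0.008, 1.0, 0.001, 0.01]
contact_force: [0.2, -0.5, 0.0]
gripper_width: 43.5
grasp_force: 0.0
```

```bash
python3 p.py 650 20 130 -3.126 55; python3 - <<'E'
from h import *
K=lambda x,y:((x+.5)/4.2-.5+120,(y+.5)/4.2-.5+145)
q=np.array([at("top",K(*p),26) for p in[(87,67),(375,68),(372,508),(80,509)]]);print(q,q.mean(0))
a,b,c,d=q[:,:2];e=(a+b-c-d)/2;f=(a+d-b-c)/2
print("x yaw",np.arctan2(e[1],e[0]),np.hypot(*e),"y",np.arctan2(-f[0],f[1]),np.hypot(*f))
a=get_image("top");cv2.imwrite("pics/raw10.png",a[:,:,::-1])
E
```

```text
t 43.8 p [478.6 -25.8 129.3] psi -3.126 q6 [ 0.29 -1.85] F [ 0.2 -0.5  0. ] w 43.5 g 0.0
4
[[-43.0, 11.0, 1.0], [0.001, 0.02, 0.0], 55.0]
[[-43.0, 11.0, -0.0], [-0.0, -0.0, 0.0], 55.0]
[[-43.0, 11.0, -0.0], [0.0, -0.0, 0.0], 55.0]
[[-43.0, 11.0, -0.0], [0.0, -0.0, 0.0], 55.0]
[[645.1 415.4  26. ]
 [649.3 226.   26. ]
 [360.6 217.4  26. ]
 [355.  407.5  26. ]] [502.5   316.575  26.   ]
x yaw 0.028499537885211524 289.5175685515475 y 0.025817714077276385 189.8132569132093
```

Pressed to the stop again (z 17.4, force rising). The tray centre measures (502, 317) with yaw 0.027 and its sides come out at 289.5 × 190, as they should. Picking plate A.

Emit:
send_rows(series=[[[-43,11,1],[0,0.008,0],55],[[-43,11,0],[0,0,0],55],[[-43,11,0],[0,0,0],55],[[-43,12,0],[0,0,0],55],[[0,0,0],[0,0,0],55],[[0,0,40],[0,0,0],55],[[0,0,0],[0,0,0],55],[[0,0,0],[0,0,0],55]])

```text
clock: 44.65
position: [644.7, 20.5, 82.0]
ee_rot: [-0.007, 1.0, -0.001, -0.002]
contact_force: [0.7, -0.3, 1.3]
gripper_width: 55.4
grasp_force: 0.0
```

```bash
python3 p.py 652 20.2 42 -3.126 55; python3 - <<'E'
from h import *
a=get_image("top");cv2.imwrite("pics/raw11.png",a[:,:,::-1])
E
```

```text
t 44.65 p [644.7  20.5  82. ] psi -3.127 q6 [ 0.28 -1.84] F [ 0.7 -0.3  1.3] w 55.4 g 0.0
1
[[-7.5, -0.3, 39.9], [-0.002, -0.004, -0.001], 55.0]
```

Emit:
send_rows(series=[[[-6,0,35],[0,-0.004,0],55],[[0,0,5],[0,0,0],55],[[0,0,0],[0,0,0],55],[[0,0,0],[0,0,2e-08],20],[[0,0,0],[0,0,0],20],[[0,0,0],[0,0,0],20],[[0,0,0],[0,0,0],20]])

```text
clock: 45.4
position: [653.0, 20.9, 45.9]
ee_rot: [-0.008, 1.0, -0.0, 0.003]
contact_force: [-2.7, -1.5, 6.4]
gripper_width: 32.0
grasp_force: 60.3
```

Emit:
send_rows(series=[[[0,0,-2],[0,0,0],20],[[10,0,-1],[0,0,0],20],[[20,0,0],[0,0,0],20],[[25,0,0],[0,0,0],20],[[15,0,0],[0,0,0],20],[[0,0,-40],[0,0,0],20],[[0,0,-40],[0,0,0],20],[[0,0,0],[0,0,0],20]])

```text
clock: 46.2
position: [584.6, 21.0, 131.8]
ee_rot: [-0.008, 1.0, 0.001, 0.008]
contact_force: [1.4, -0.1, -4.0]
gripper_width: 32.7
grasp_force: 61.3
```

```bash
python3 p.py 572.5 318.5 140 -1.545 20
```

```text
t 46.2 p [584.6  21.  131.8] psi -3.125 q6 [ 0.31 -1.87] F [ 1.4 -0.1 -4. ] w 32.7 g 61.3
11
[[1.0, 27.0, -1.0], [0.0, 0.016, -0.144], 20.0]
[[-3.0, 27.0, -1.0], [0.0, 0.0, -0.144], 20.0]
[[-7.0, 26.0, -1.0], [0.0, 0.0, -0.144], 20.0]
[[-11.0, 25.0, -1.0], [0.0, 0.0, -0.144], 20.0]
[[-14.0, 23.0, -1.0], [0.0, 0.0, -0.144], 20.0]
[[-17.0, 21.0, -1.0], [-0.0, 0.0, -0.144], 20.0]
[[-20.0, 18.0, -1.0], [0.0, 0.0, -0.144], 20.0]
[[-22.0, 15.0, -1.0], [0.0, 0.0, -0.144], 20.0]
[[-24.0, 12.0, -1.0], [0.0, 0.0, -0.144], 20.0]
[[-26.0, 8.0, -1.0], [-0.0, 0.0, -0.144], 20.0]
[[-27.0, 4.0, -1.0], [0.0, 0.0, -0.144], 20.0]
```

Emit:
send_rows(series=[[[1,27,-1],[0,0.005,-0.144],20],[[-3,27,-1],[0,0,-0.144],20],[[-7,26,-1],[0,0,-0.144],20],[[-11,25,-1],[0,0,-0.144],20],[[-14,23,-1],[0,0,-0.144],20],[[-17,21,-1],[0,0,-0.144],20],[[-20,18,-1],[0,0,-0.144],20],[[-22,15,-1],[0,0,-0.144],20]])

```text
clock: 47.0
position: [570.0, 236.3, 131.9]
ee_rot: [-0.553, 0.833, 0.0, -0.003]
contact_force: [-0.2, -0.1, -3.8]
gripper_width: 32.3
grasp_force: 61.1
```

Emit:
send_rows(series=[[[-24,12,-1],[0,0,-0.144],20],[[-26,8,-1],[0,0,-0.144],20],[[-27,4,-1],[0,0,-0.144],20],[[0,0,0],[0,0,0],20],[[0,0,0],[0,0,0],20]])

```text
clock: 47.5
position: [566.7, 316.9, 134.7]
ee_rot: [0.717, -0.697, -0.001, 0.003]
contact_force: [0.9, -0.6, -4.9]
gripper_width: 32.4
grasp_force: 61.1
```

```bash
python3 p.py 572.5 318.5 40 -1.545 20; python3 - <<'E'
from h import *
shot("scene","s12",(340,240,180,190),3.1)
E
```

```text
t 47.5 p [566.7 316.9 134.7] psi -1.543 q6 [ 0.76 -0.73] F [ 0.9 -0.6 -4.9] w 32.4 g 61.1
3
[[-1.0, -2.0, 32.0], [0.005, -0.003, 0.001], 20.0]
[[-0.0, -2.0, 32.0], [-0.0, -0.0, 0.001], 20.0]
[[-0.0, -2.0, 32.0], [0.0, -0.0, 0.001], 20.0]
```

View pics/s12.png

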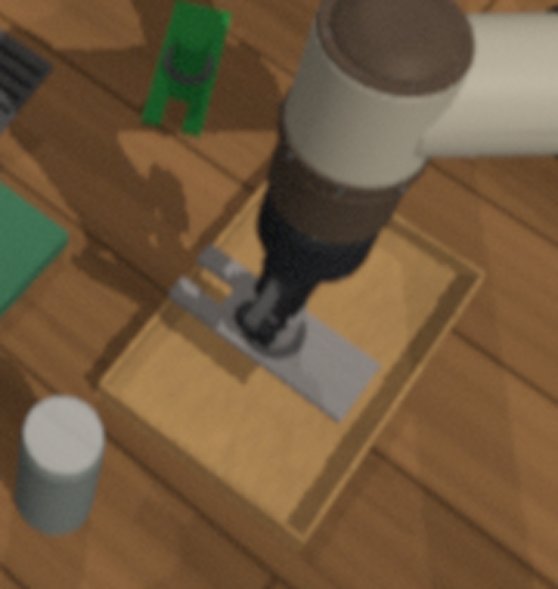

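The plate hangs over the far half of the tray, parallel to its short side, with its ends inside the walls ((185,275)–(360,385)). Lowering.

Emit:
send_rows(series=[[[0,-2,32],[0,0,0],20],[[0,-2,32],[0,0,0],20],[[0,0,28],[0,0,0],20],[[0,0,3],[0,0,0],20],[[0,0,0],[0,0,0],20],[[0,0,0],[0,0,0],20]])

```text
clock: 48.15
position: [573.6, 317.4, 43.8]
ee_rot: [0.717, -0.697, 0.0, -0.001]
contact_force: [1.0, -0.3, -3.7]
gripper_width: 32.7
grasp_force: 61.1
```

```bash
python3 p.py 572.5 318.5 25 -1.545 20
```

```text
t 48.15 p [573.6 317.4  43.8] psi -1.543 q6 [ 0.75 -0.73] F [ 1.  -0.3 -3.7] w 32.7 g 61.1
1
[[-1.1, 1.1, 18.8], [-0.002, 0.001, 0.002], 20.0]
```

Emit:
send_rows(series=[[[0,0,10],[0,0,0],20],[[0,0,6],[0,0,0],20],[[0,0,0],[0,0,0],20],[[0,0,0],[0,0,0],20]])

```text
clock: 48.55
position: [572.4, 317.1, 25.9]
ee_rot: [0.717, -0.697, 0.0, 0.001]
contact_force: [0.2, 0.2, -5.0]
gripper_width: 32.2
grasp_force: 61.2
```

Emit:
send_rows(series=[[[0,0,2],[0,0,0],20],[[0,0,1],[0,0,0],20],[[0,0,0],[0,0,0],20]])

```text
clock: 48.85
position: [572.6, 317.1, 25.0]
ee_rot: [0.717, -0.697, 0.0, 0.0]
contact_force: [-2.5, -2.2, 4.9]
gripper_width: 32.3
grasp_force: 62.2
```

Emit:
send_rows(series=[[[0,0,-1],[0,0,0],20],[[0,0,0],[0,0,0],55],[[0,0,0],[0,0,0],55],[[0,0,0],[0,0,0],55],[[0,0,-40],[0,0,0],55],[[0,0,-40],[0,0,0],55],[[0,0,-30],[0,0,0],55],[[0,0,0],[0,0,0],55]])

```text
clock: 49.65
position: [575.4, 319.2, 140.0]
ee_rot: [0.717, -0.697, 0.001, -0.005]
contact_force: [1.0, 0.3, 1.1]
gripper_width: 54.7
grasp_force: 0.0
```

```bash
python3 p.py 653 -72.8 140 -3.126 55
```

```text
t 49.65 p [575.4 319.2 140. ] psi -1.542 q6 [ 0.75 -0.72] F [1.  0.3 1.1] w 54.7 g 0.0
11
[[36.0, -6.0, -0.0], [-0.009, 0.006, 0.144], 55.0]
[[35.0, -11.0, -0.0], [0.0, -0.0, 0.144], 55.0]
[[33.0, -16.0, -0.0], [-0.0, -0.0, 0.144], 55.0]
[[30.0, -20.0, -0.0], [0.0, -0.0, 0.144], 55.0]
[[27.0, -25.0, -0.0], [0.0, -0.0, 0.144], 55.0]
[[23.0, -28.0, -0.0], [-0.0, -0.0, 0.144], 55.0]
[[19.0, -31.0, -0.0], [-0.0, -0.0, 0.144], 55.0]
[[14.0, -34.0, -0.0], [0.0, -0.0, 0.144], 55.0]
[[9.0, -35.0, -0.0], [0.0, -0.0, 0.144], 55.0]
[[4.0, -36.0, -0.0], [-0.0, -0.0, 0.144], 55.0]
[[-1.0, -36.0, -0.0], [-0.0, -0.0, 0.144], 55.0]
```

Emit:
send_rows(series=[[[36,-6,0],[0,0,0.144],55],[[35,-11,0],[0,0,0.144],55],[[33,-16,0],[0,0,0.144],55],[[30,-20,0],[0,0,0.144],55],[[27,-25,0],[0,0,0.144],55],[[23,-28,0],[0,0,0.144],55],[[19,-31,0],[0,0,0.144],55],[[14,-34,0],[0,0,0.144],55]])

```text
clock: 50.45
position: [628.0, 29.0, 133.4]
ee_rot: [-0.219, 0.976, -0.0, -0.001]
contact_force: [0.9, -0.1, 0.4]
gripper_width: 54.9
grasp_force: 0.0
```

Emit:
send_rows(series=[[[9,-35,0],[0,0,0.144],55],[[4,-36,0],[0,0,0.144],55],[[-1,-36,0],[0,0,0.144],55],[[0,0,0],[0,0,0],55],[[0,0,40],[0,0,0],55],[[0,0,0],[0,0,0],55],[[0,0,0],[0,0,0],55]])

```text
clock: 51.15
position: [648.1, -75.7, 93.4]
ee_rot: [-0.008, 1.0, -0.001, -0.002]
contact_force: [0.6, -0.1, 0.4]
gripper_width: 55.1
grasp_force: 0.0
```

```bash
python3 p.py 653 -72.8 42 -3.126 55; python3 - <<'E'
from h import *
a=get_image("scene")
for z in(76,):
    print(proj("scene",[[653,-72.8,76]]))
u,v=proj("scene",[[653,-72.8,76]])[0].astype(int)
b=cv2.imread("pics/c9.png")
cv2.imwrite("pics/raw13.png",a[:,:,::-1])
# plate B vs. earlier raw image diff around bed using top
r=cv2.imread("pics/raw10.png").astype(int);t=get_image("top")[:,:,::-1].astype(int)
d=np.abs(r-t).sum(2);print("diff bed near robot part of plate B",d[175:192,306:330].mean(), "ref bed",d[175:192,335:350].mean())
E
```

```text
t 51.15 p [648.1 -75.7  93.4] psi -3.125 q6 [ 0.13 -1.69] F [ 0.6 -0.1  0.4] w 55.1 g 0.0
2
[[-3.0, 1.0, 26.0], [-0.002, -0.004, 0.0], 55.0]
[[-2.0, 1.0, 26.0], [0.0, -0.0, 0.0], 55.0]
[[283.62135605 283.92900332]]
diff bed near robot part of plate B 10.257352941176471 ref bed 56.5921568627451
```

Emit:
send_rows(series=[[[-3,1,26],[0,-0.003,0],55],[[-1,1,25],[0,0,0],55],[[0,0,0],[0,0,0],55],[[0,0,0],[0,0,0],20],[[0,0,0],[0,0,0],20],[[0,0,0],[0,0,0],20],[[0,0,0],[0,0,0],20]])

```text
clock: 51.95
position: [654.0, -73.5, 45.7]
ee_rot: [-0.008, 1.0, -0.0, 0.003]
contact_force: [-1.8, 2.9, 6.0]
gripper_width: 32.0
grasp_force: 60.5
```

Emit:
send_rows(series=[[[0,0,-2],[0,0,0],20],[[10,0,-1],[0,0,0],20],[[20,0,0],[0,0,0],20],[[25,0,0],[0,0,0],20],[[15,0,0],[0,0,0],20],[[0,0,-40],[0,0,0],20],[[0,0,-40],[0,0,0],20],[[0,0,0],[0,0,0],20]])

```text
clock: 52.75
position: [585.0, -75.3, 131.4]
ee_rot: [-0.008, 1.0, -0.001, 0.006]
contact_force: [1.2, 1.1, -4.5]
gripper_width: 32.6
grasp_force: 62.0
```

```bash
python3 p.py 570 100 150 -2.5 20 432.5 314.5 150 -1.545 20
```

```text
t 52.75 p [585.  -75.3 131.4] psi -3.126 q6 [ 0.15 -1.71] F [ 1.2  1.1 -4.5] w 32.6 g 62.0
5
[[2.0, 35.0, -4.0], [-0.002, 0.012, -0.125], 20.0]
[[-2.0, 35.0, -4.0], [-0.0, 0.0, -0.125], 20.0]
[[-6.0, 35.0, -4.0], [0.0, 0.0, -0.125], 20.0]
[[-11.0, 34.0, -4.0], [0.0, 0.0, -0.125], 20.0]
[[-15.0, 32.0, -4.0], [-0.0, 0.0, -0.125], 20.0]
7
[[-3.0, 36.0, 0.0], [0.0, 0.0, -0.136], 20.0]
[[-8.0, 36.0, 0.0], [0.0, 0.0, -0.136], 20.0]
[[-12.0, 34.0, 0.0], [-0.0, 0.0, -0.136], 20.0]
[[-17.0, 32.0, 0.0], [0.0, 0.0, -0.136], 20.0]
[[-21.0, 30.0, 0.0], [-0.0, 0.0, -0.136], 20.0]
[[-25.0, 27.0, 0.0], [0.0, 0.0, -0.136], 20.0]
[[-28.0, 23.0, 0.0], [0.0, 0.0, -0.136], 20.0]
```

Emit:
send_rows(series=[[[2,35,-4],[0,0.004,-0.125],20],[[-2,35,-4],[0,0,-0.125],20],[[-6,35,-4],[0,0,-0.125],20],[[-11,34,-4],[0,0,-0.125],20],[[-15,32,-4],[0,0,-0.125],20],[[-3,36,0],[0,0,-0.136],20],[[-8,36,0],[0,0,-0.136],20],[[-12,34,0],[0,0,-0.136],20]])

```text
clock: 53.55
position: [507.1, 193.2, 143.2]
ee_rot: [-0.502, 0.865, 0.0, -0.004]
contact_force: [-0.4, 0.8, -6.4]
gripper_width: 32.4
grasp_force: 61.8
```

Emit:
send_rows(series=[[[-17,32,0],[0,0,-0.136],20],[[-21,30,0],[0,0,-0.136],20],[[-25,27,0],[0,0,-0.136],20],[[-28,23,0],[0,0,-0.136],20],[[0,0,0],[0,0,0],20],[[0,0,0],[0,0,0],20]])

```text
clock: 54.15
position: [429.5, 315.3, 143.8]
ee_rot: [0.715, -0.699, -0.0, 0.004]
contact_force: [0.4, -0.8, -6.0]
gripper_width: 32.5
grasp_force: 62.1
```

```bash
python3 p.py 432.5 314.5 45 -1.545 20
```

```text
t 54.15 p [429.5 315.3 143.8] psi -1.549 q6 [ 0.94 -0.91] F [ 0.4 -0.8 -6. ] w 32.5 g 62.1
3
[[0.0, -1.0, 33.0], [0.006, -0.005, -0.001], 20.0]
[[0.0, -1.0, 33.0], [0.0, 0.0, -0.001], 20.0]
[[0.0, -1.0, 33.0], [0.0, 0.0, -0.001], 20.0]
```

Emit:
send_rows(series=[[[0,-1,33],[0,0,0],20],[[0,0,33],[0,0,0],20],[[0,0,33],[0,0,0],20],[[0,0,3],[0,0,0],20],[[0,0,0],[0,0,0],20],[[0,0,0],[0,0,0],20]])

```text
clock: 54.75
position: [433.6, 316.7, 45.3]
ee_rot: [0.714, -0.7, -0.0, -0.0]
contact_force: [-0.4, 0.5, -5.3]
gripper_width: 32.7
grasp_force: 61.9
```

```bash
python3 p.py 432.5 314.5 25 -1.545 20
```

```text
t 54.75 p [433.6 316.7  45.3] psi -1.55 q6 [ 0.93 -0.91] F [-0.4  0.5 -5.3] w 32.7 g 61.9
1
[[2.2, 1.1, 20.3], [-0.0, 0.001, -0.005], 20.0]
```

Emit:
send_rows(series=[[[1,0,11],[0,0,0],20],[[0,0,6],[0,0,0],20],[[0,0,1],[0,0,0],20],[[0,0,0],[0,0,0],20],[[0,0,0],[0,0,0],20]])

```text
clock: 55.25
position: [432.5, 315.5, 26.1]
ee_rot: [0.715, -0.7, -0.0, 0.001]
contact_force: [0.1, -0.4, -6.1]
gripper_width: 32.1
grasp_force: 62.2
```

Emit:
send_rows(series=[[[0,0,2],[0,0,0],20],[[0,0,0],[0,0,0],20],[[0,0,0],[0,0,0],20]])

```text
clock: 55.55
position: [432.7, 315.6, 24.7]
ee_rot: [0.715, -0.699, -0.0, 0.0]
contact_force: [-1.8, -1.5, 0.9]
gripper_width: 32.2
grasp_force: 63.0
```

Floor contact, so I'll release, retreat sideways and check.

Emit:
send_rows(series=[[[0,0,0],[0,0,0],55],[[0,0,0],[0,0,0],55],[[0,0,0],[0,0,0],55],[[0,0,-40],[0,0,0],55],[[0,0,-40],[0,0,0],55],[[0,0,-40],[0,0,0],55],[[0,0,-40],[0,0,0],55],[[0,0,0],[0,0,0],55]])

```text
clock: 56.35
position: [435.4, 318.1, 190.5]
ee_rot: [0.715, -0.699, -0.0, -0.006]
contact_force: [-0.3, 0.2, -0.2]
gripper_width: 54.9
grasp_force: 0.0
```

Emit:
send_rows(series=[[[40,0,0],[0,0,0],55],[[40,0,0],[0,0,0],55],[[40,0,0],[0,0,0],55],[[40,0,0],[0,0,0],55],[[40,0,0],[0,0,0],55],[[40,0,0],[0,0,0],55],[[40,0,0],[0,0,0],55],[[0,0,0],[0,0,0],55]])

```text
clock: 57.15
position: [437.6, 32.1, 183.9]
ee_rot: [0.713, -0.702, -0.0, 0.002]
contact_force: [-0.1, -0.1, 0.0]
gripper_width: 55.3
grasp_force: 0.0
```

```bash
python3 p.py; python3 - <<'E'
from h import *
a=get_image("top");b=get_image("scene")
cr=lambda im,x,y,w,h,k:cv2.resize(im[y:y+h,x:x+w,::-1],None,fx=k,fy=k,interpolation=cv2.INTER_CUBIC)
o=np.hstack([cr(a,125,95,260,190,1.9)[:,:],cr(b,300,220,205,245,361/245)]);print(o.shape)
cv2.imwrite("pics/c14.png",o)
E
```

```text
t 57.15 p [437.6  32.1 183.9] psi -1.555 q6 [ 0.45 -0.43] F [-0.1 -0.1  0. ] w 55.3 g 0.0
(361, 796, 3)
```

View pics/c14.png

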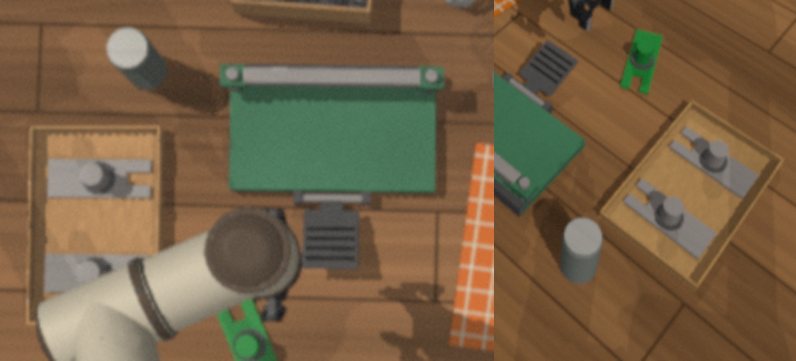

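Both plates lie flat in the tray side by side, spigots up, at scene crop (712,155) and (668,212). The treadle is up and the can and springs are untouched. Handing in.

```bash
python3 -c "
from bench import job_done
print(job_done())"
```

```text
the job is handed in; nothing more can be done
None
```

I pressed both spring seat plates (only two were there) at the forked ends and then at the plain ends, treadle to its stop each time, and laid them flat in the tray, spigots up; the treadle is up again, the springs and can were left alone, and the job was handed in at about 57 s.

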